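# Put the mixing cups away under the screw-eye keeper

### The job

Put the paint-mixing cups away. Slide the rod through the loop of the screw eye on the wooden stand's post and turn the eye with it (never push the eye or keeper with the gripper) until its steel keeper has swung about a quarter turn clear of the cup below; then nest every loose cup mouth-up in that cup, lowering each one gently until it just sits in the one below, without jamming it tight. Turn the eye back with the rod in its loop until the keeper lies over the middle of the stack again, and leave the rod lying on its two-forked rest; do not disturb the jar, the grey runner frame and the screwdriver.

Things in the scene. Friction and masses are not known exactly. Their poses are not given: they have to be found in the camera images.
- cup1: loose white tapered mixing cup (all alike; two or three are present), 56 mm high, foot 43 mm and rim 57 mm outside, rim 51 mm inside, walls 3 mm, about 45 g, standing mouth-up on the cutting mat (3 mm thick, top at z = 0.003). Origin at the centre of its underside, z up through the mouth. Nested in another it sits 25 to 28 mm higher than that one
- cup2: loose white tapered mixing cup (all alike; two or three are present), 56 mm high, foot 43 mm and rim 57 mm outside, rim 51 mm inside, walls 3 mm, about 45 g, standing mouth-up on the cutting mat (3 mm thick, top at z = 0.003). Origin at the centre of its underside, z up through the mouth. Nested in another it sits 25 to 28 mm higher than that one
- cup3: loose white tapered mixing cup (all alike; two or three are present), 56 mm high, foot 43 mm and rim 57 mm outside, rim 51 mm inside, walls 3 mm, about 45 g, standing mouth-up on the cutting mat (3 mm thick, top at z = 0.003). Origin at the centre of its underside, z up through the mouth. Nested in another it sits 25 to 28 mm higher than that one
- cup4: loose white tapered mixing cup (all alike; two or three are present), 56 mm high, foot 43 mm and rim 57 mm outside, rim 51 mm inside, walls 3 mm, about 45 g, standing mouth-up on the cutting mat (3 mm thick, top at z = 0.003). Origin at the centre of its underside, z up through the mouth. Nested in another it sits 25 to 28 mm higher than that one
- stand: fixed wooden cup stand: board 100 x 180 x 15 mm on the mat, a fixed white cup (same shape as the loose ones) mouth-up on it and a post 22 mm thick beside it. Origin on the board's underside on the fixed cup's axis; z up; the post's axis is 90 mm away along +y, its top at z = 165 mm. Position and yaw vary
- seat (a point): centre of the underside of the stand's fixed cup (15 mm above the stand's underside), axes as the stand's. The first nested cup's origin ends 25 to 28 mm above this point, the second 52 to 55 mm, the third 79 to 83 mm
- eye (a joint): turn of the screw eye with its keeper about the post's vertical axis, rad; 0 = keeper over the middle of the stack (along the stand's -y), positive = counter-clockwise seen from above, swung open towards the stand's +x; starts -0.15 to 0.2, range -0.4 to 1.9, friction about 0.12 N m, stays where it is left
- keeper_end (a point): centre of the round end (28 mm across) of the flat steel keeper, on its upper face, 90 mm from the post's axis; keeper 16 mm wide and 4 mm thick, underside 165 mm above the stand's underside, 11 mm or more above the tallest stack
- loop (a point): steel screw eye on the post's top with its keeper bar fixed below the loop, one rigid piece. This point is the loop's centre, on the post's axis, 197 mm above the stand's underside; x = axis of the hole (along the stand's x when the keeper is at 0), z up. Hole 18 mm, wire 6 mm thick. The 10 mm rod swivels about 0.84 rad either way in the hole before it binds and turns the eye
- rod: loose turning rod, about 70 g: square dark wooden grip 14 x 14 x 90 mm with a straight, round-ended 10 mm steel rod out of one end. Origin at the grip's centre, x along the rod towards the steel tip: grip from x = -45 to +45 mm, steel from 45 to 155 mm, balance point at about +17 mm. Starts lying on the mat, origin 7 mm above it
- rest: fixed wooden rod rest, base 170 x 50 x 10 mm, with two U-forks 8 mm thick, slots 20 mm wide, ears 12 mm above the slot floors and flared tips to 20 mm. One fork at x = -37 mm (slot floor 45 mm above the underside, for the wooden grip), one at x = +90 mm (floor 47 mm, for the steel). Origin on the underside. Hold the grip between the forks to lay it down
- cradle (a point): point on the rest where the rod's origin comes to lie, 52 mm above the rest's underside, axes as the rest's (rod tip towards +x)
- paint_jar: small glass paint jar, 34 mm in diameter, 45 mm high; bystander, origin under its centre
- runner: flat grey plastic kit runner frame 110 x 130 x 5 mm; bystander, origin under its centre
- file: small screwdriver 150 mm long with a yellow handle, lying; bystander, origin under its middle
Not all that is in view belongs to the job. Leave any orange or turquoise look-alike of the cup4 alone.

How it is judged (in metres and radians):
On the way, in this order (a step that is already met when the one before it is completed fails the run):
1. the rod is through the loop of the eye while the keeper is still over the stand's cup (x of loop in the frame of rod between 0.055 and 0.155 m and y of loop in the frame of rod between -0.009 and 0.009 m and z of loop in the frame of rod between -0.009 and 0.009 m and value of joint eye below 0.5 rad), for 0.1 s.
2. with the rod in its loop, the eye is turned until the keeper has swung clear of the stand's cup (x of loop in the frame of rod between 0.055 and 0.155 m and y of loop in the frame of rod between -0.009 and 0.009 m and z of loop in the frame of rod between -0.009 and 0.009 m and value of joint eye above 1 rad), for 0.1 s.
3. all the loose cups are nested in the stand's cup, upright and let go (horizontal distance between each of cup1, cup2, cup3, cup4 and seat below 0.007 m and angle between each of cup1, cup2, cup3, cup4's own z axis and vertical below 0.12 rad and z of cup1 in the frame of seat between 0.022 and 0.095 m and contact force between the fingers and cup1 below 0.1 N and z of cup2 in the frame of seat between 0.022 and 0.095 m and contact force between the fingers and cup2 below 0.1 N and z of cup3 in the frame of seat between 0.022 and 0.095 m and contact force between the fingers and cup3 below 0.1 N and z of cup4 in the frame of seat between 0.022 and 0.095 m and contact force between the fingers and cup4 below 0.1 N), for 0.3 s.
4. with the rod in its loop, the eye is turned until the keeper lies over the middle of the stack (x of loop in the frame of rod between 0.055 and 0.155 m and y of loop in the frame of rod between -0.009 and 0.009 m and z of loop in the frame of rod between -0.009 and 0.009 m and value of joint eye between -0.2 and 0.2 rad), for 0.1 s.
At the end, for the whole second after the job is handed in: All loose cups are nested, upright (within 0.12 rad) and within 7 mm of the axis of the stand's cup; the keeper is within 0.2 rad of lying over the middle of the stack; the rod lies in both forks of its rest, within 30 mm lengthwise; everything is released and still (all of step 3 and value of joint eye between -0.2 and 0.2 rad and angle between the x axis of rod and the x axis of rest, either way round below 0.12 rad and x of rod in the frame of cradle between -0.03 and 0.03 m and y of rod in the frame of cradle between -0.012 and 0.012 m and z of rod in the frame of cradle between -0.008 and 0.012 m and linear speed of each of cup1, cup2, cup3, cup4, rod below 0.02 m/s and contact force between the fingers and rod below 0.1 N); the robot touches nothing.
It fails at once if a cup is jammed tight into another (wall pressure over 100 N in all, as when it is pushed down with much more than 20 N) (contact force between cup1 and cup2 above 100 N or contact force between any of cup1, cup2 and cup3 above 100 N or contact force between any of cup1, cup2, cup3 and cup4 above 100 N or contact force between any of cup1, cup2, cup3, cup4 and stand above 100 N).
It fails at once if the eye is turned by the gripper instead of the rod (contact force between the arm and eye above 1.5 N and (velocity of joint eye above 0.15 rad/s or velocity of joint eye below -0.15 rad/s)).
It fails at once if the eye is turned by the fingers instead of the rod (contact force between the fingers and eye above 1.5 N and (velocity of joint eye above 0.15 rad/s or velocity of joint eye below -0.15 rad/s)).
It fails at once if the jar, the runner or the screwdriver is moved by more than 25 mm (distance of any of paint_jar, runner, file from where it was at the start of the episode above 0.025 m).
Of cup1, cup2, cup3, cup4 only 2 to 3 are there at a start; the rules pass over those that are not, and their reading is None.
At some moment in a run one of cup1, cup2, cup3, cup4, rod may be knocked a few centimetres aside while the robot is not near it.
It also fails if it takes over 210 s, if anything falls off the work surface, if the arm or the gripper's body presses on something with over 40 N, if the wrist force passes 120 N, or if a joint passes its speed limit or range.

### The arm

A 6-joint arm with a two-finger parallel gripper is mounted at the origin on the work surface. World frame = base frame: x ahead of the robot, y to its left, z up, the work surface at z = 0. Lengths are in mm, angles in rad, forces in N, time in s.
With the tool pointing down it reaches from about 275 to 750 mm from the base axis. Payload 10.2 kg.
Tool frame: the origin (TCP) lies at the very end of the fingers, on their centre line; the grasp point (between the pads) lies 19 mm behind it; z points along the fingers, y is the line along which they close (so a half turn about z gives the same grasp; the last joint's range is limited). The gripper opens to 85 mm and grips with 20 to 120 N. Pads are 22 mm wide; open, the fingers measure 114 mm over their backs; the gripper's body (76 mm by 85 mm) begins 54 mm behind the grasp point. The pads swing forward as they close: fully open they stand 13 mm farther back than shut.
Start: joints at [0.909, 0.313, 1.498, -0, 1.331, -0.223], TCP at [223.061, 475.263, 231.294] pointing down, gripper open.
Joint ranges: [-2.94, 2.94], [-0.97, 2.17], [0.19, 2.56], [-1.23, 4.37], [0.02, 3.11], [-2.88, 2.88]. Speed limits (rad/s): [2.39, 2.39, 3.01, 3.14, 3.14, 3.14].

### API

Orientations are given as a unit quaternion [w, x, y, z].
In Python, from rig import * gives the robot as it stands. The module is installed in compiled form; this text tells all that it offers.
- The arm moves only by the shell command python3 -m crank 'ROWS' [FORCE]. ROWS is JSON, a list that holds one entry, the list of rows, each a list of 7 numbers: the shift along the tool's x, y, z in units of 25 mm (1.0 is 25 mm), then the turn, a rotation vector about the tool's x, y, z in units of 8 degrees (1.0 is 8 degrees), then the finger opening in mm, from 0 to 85.4. A call has exactly 8 rows; each row shifts and turns the commanded pose from where the row before left it, along the tool's axes as they then stand; what a row does not reach is not made up. A row lasts 1/10 s, in which the tool goes at most 50 mm and 8.59 degrees, less where a joint would pass 70% of its speed; a pose out of reach is approached as far as the arm can. A call is refused whole if a number of a shift passes 1 or a number of a turn 1, either way. A call with a gripper value outside its range is refused whole. The fingers move at their own pace and stop on an object; FORCE is the grip in N (left out, the last holds). Time passes only in rows, so rows that do not move let the fingers close, or fill a call up. It gives the time, the measured TCP pose, the force, the opening and the grip force at its end, in the units of the state.
- sense(): the state, without advancing time (a new reading comes with each control period).
- capture(name): name is "scene" or "top"; returns the picture (480x640x3 uint8, blue, green, red); there is no depth.
- camera_model(name): a dict with "fx", "fy", "cx", "cy" (pixels), "world_from_camera" (4x4, takes a point from camera to world coordinates). Camera axes: x right, y up, looking along -z (the intrinsics and any distortion apply to the point x, -y, -z); pixel columns grow to the right and rows downward; lengths in mm; the calibration is good to about 2 mm. A picture is of the moment at which its call begins. camera_model takes no time and is no camera call.
- finish_job(): hands the job in; it is judged then, once.
The state is a dict: "time_s": time; "joints": joint angles; "dq": joint speeds; "tau": joint torques, N m; "eef_pos": TCP position; "ee_rot": TCP orientation; "force": force on the tool from outside, world axes, zero at the start; "wrist_torque": the same for the moment, N m; "grip_width": opening from 0.0 (shut) to 1.0 (fully open); "grip_force": force on a finger pad.
Only numpy, scipy, OpenCV 4.12 (cv2) and the standard library are available. Lean on these libraries where they do the work, as an engineer would, in place of code of your own. Each camera call takes 0.05 s, during which the arm holds its last target. There are 200 camera calls.

## Working session

There is one attempt and no reset: what is moved stays moved. The work goes in short steps, Python scripts to look and compute and a shell command to move; the robot and the scene stay as the last step left them, time stands still between calls to the robot, and variables do not carry over. Pictures are saved under pics/ and viewed, at most 14 in all, crops included, and the job is handed in when it is done.

```bash
mkdir -p pics; cat > h.py <<'E'
from rig import *
import numpy as np, cv2
from scipy.spatial.transform import Rotation as R
def ray(n,u,v):
    m=camera_model(n);T=np.array(m["world_from_camera"])
    d=T[:3,:3]@np.array([(u-m["cx"])/m["fx"],-(v-m["cy"])/m["fy"],-1.0]);return T[:3,3],d
def onz(n,u,v,z):
    o,d=ray(n,u,v);return o+d*(z-o[2])/d[2]
def proj(n,p):
    m=camera_model(n);T=np.array(m["world_from_camera"])
    q=T[:3,:3].T@(np.array(p,float)-T[:3,3]);return m["cx"]+m["fx"]*q[0]/-q[2],m["cy"]+m["fy"]*q[1]/q[2]
def two(a,b):
    A=[];B=[]
    for n,(u,v) in (("scene",a),("top",b)):
        o,d=ray(n,u,v);d/=np.linalg.norm(d);P=np.eye(3)-np.outer(d,d);A.append(P);B.append(P@o)
    return np.linalg.solve(sum(A),sum(B))
def rot():
    q=sense()["ee_rot"];return R.from_quat([q[1],q[2],q[3],q[0]])
E
python3 - <<'E'
from h import *
for n in("scene","top"):
    cv2.imwrite(f"pics/{n}0.png",capture(n)); m=camera_model(n); print({k:(np.round(v,3).tolist() if not isinstance(v,str) else v) for k,v in m.items()})
print(sense()); print(rot().as_matrix().round(3))
E
```

```text
{'fx': 568.735, 'fy': 568.735, 'cx': 326.755, 'cy': 236.992, 'world_from_camera': [[0.658, -0.523, 0.541, 1195.713], [0.753, 0.473, -0.458, -733.786], [-0.016, 0.709, 0.705, 1123.837], [0.0, 0.0, 0.0, 1.0]]}
{'fx': 456.927, 'fy': 456.927, 'cx': 323.419, 'cy': 235.798, 'world_from_camera': [[0.021, 0.98, -0.198, 182.683], [-1.0, 0.021, -0.006, -91.838], [-0.002, 0.198, 0.98, 1483.946], [0.0, 0.0, 0.0, 1.0]]}
{'time_s': 0.1, 'joints': array([ 9.08594663e-01,  3.13404580e-01,  1.49831049e+00,  8.43215499e-06,
        1.33103252e+00, -2.23432170e-01]), 'dq': array([ 0.00201286, -0.00125858, -0.00240579,  0.0010307 ,  0.00033321,
       -0.00210933]), 'tau': array([ 1.64212659e-03, -4.12895858e+01, -2.60139996e+01, -2.57973752e-04,
        2.98073726e-03, -4.75936440e-05]), 'eef_pos': array([222.92046751, 475.08168171, 230.80597829]), 'ee_rot': array([-2.51137707e-04,  2.17630101e-01,  9.76031150e-01, -5.20016850e-04]), 'force': array([-0.37688268,  0.16452491, -0.49502274]), 'wrist_torque': array([ 0.02597022,  0.00766794, -0.05030244]), 'grip_force': 0.0, 'grip_width': 0.996614584270883}
[[-0.905  0.425 -0.001]
 [ 0.425  0.905 -0.001]
 [ 0.    -0.001 -1.   ]]
```

View pics/scene0.png

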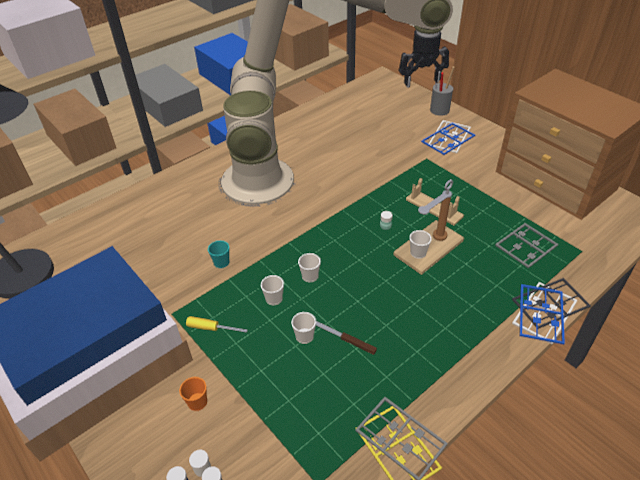

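View pics/top0.png

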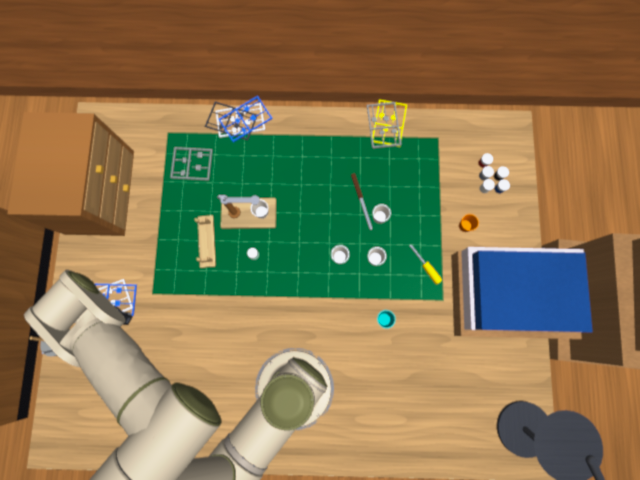

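Scene view: three loose white cups at (309,267), (272,290), (304,327); the rod has its grip at (360,343) and its tip near (316,324), close to the third cup. The stand is at (430,245), the rest at (435,205) and the jar at (386,220). In the top view the stand is at (248,212), the rest at (205,242), and the rod runs from (353,176) to (371,229). I'll look at enlarged crops next.

```bash
python3 - <<'E'
from h import *
t=cv2.imread("pics/top0.png");s=cv2.imread("pics/scene0.png")
a=cv2.resize(t[180:280,190:290],(400,400),interpolation=cv2.INTER_CUBIC)
b=cv2.resize(s[170:280,380:490],(400,400),interpolation=cv2.INTER_CUBIC)
cv2.imwrite("pics/c1.png",np.hstack([a,b]))
# white cups in top / scene
for n,im in(("top",t),("scene",s)):
    hsv=cv2.cvtColor(im,cv2.COLOR_BGR2HSV)
    m=((hsv[...,1]<45)&(hsv[...,2]>130)).astype(np.uint8)
    k,l,st,c=cv2.connectedComponentsWithStats(m)
    for i in range(1,k):
        if 60<st[i,4]<1500: print(n,st[i],c[i].round(1),onz(n,*c[i],50).round(0)[:2])
    g=cv2.inRange(hsv,(35,60,30),(85,255,160))
    # dark-red rod grip
    d=((hsv[...,0]<12)|(hsv[...,0]>170))&(hsv[...,1]>100)&(hsv[...,2]<110)
    k,l,st,c=cv2.connectedComponentsWithStats(d.astype(np.uint8))
    for i in range(1,k):
        if st[i,4]>40 and ((n=="top" and 300<c[i][0]<440 and 130<c[i][1]<300) or (n=="scene" and 300<c[i][0]<400 and 300<c[i][1]<380)):
            print("grip",n,st[i],c[i],onz(n,*c[i],12), cv2.minAreaRect(np.argwhere(l==i)[:,::-1].astype(np.float32)))
E
```

```text
top [252 102  15  21  80] [260.1 110.8] [900. 141.]
top [216 107  17  30 113] [221.3 120.7] [862. 270.]
top [171 147  25  32 100] [181.6 163.6] [706. 392.]
top [196 149  16  31  63] [206.6 164.1] [706. 309.]
top [481 153  12  12 106] [486.9 158.5] [ 745. -618.]
top [482 166  13  25 226] [487.9 178. ] [ 677. -618.]
top [497 166  12  12 104] [502.7 171.7] [ 700. -668.]
top [498 179  12  13 111] [503.5 184.7] [ 655. -668.]
top [218 195  50  23 479] [249.  204.1] [572. 161.]
top [360 198  12  31  83] [365.5 212.8] [ 551. -217.]
top [373 204  18  19 232] [380.6 213. ] [ 552. -266.]
top [332 245  17  19 248] [339.7 254.1] [ 414. -136.]
top [368 247  18  18 244] [376.  255.9] [ 411. -251.]
top [467 247 117  83 816] [496.9 270. ] [ 374. -632.]
top [247 248  11  11  93] [252.2 252.8] [412. 143.]
top [  38  279   71   45 1151] [ 68.9 305.3] [235. 704.]
top [118 286  16  27 149] [126.9 298.2] [261. 526.]
top [ 41 341  32  21 262] [ 55.  351.4] [ 96. 728.]
top [ 256  349   78   78 1468] [302.5 378. ] [ 34. -29.]
top [ 228  422   55   52 1193] [255.2 447.8] [-165.  103.]
top [236 465  13  15 120]
[... 691 characters left out ...]
scene [298 253  23  29 466] [308.7 265.7] [ 419. -139.]
scene [261 275  23  30 477] [271.9 288. ] [ 416. -254.]
scene [529 290  14  15  77] [534.6 297.4] [862. 198.]
scene [291 312  51  32 650] [307. 326.] [ 561. -263.]
scene [522 318  14  18  64] [528.2 328.5] [905. 110.]
scene [217 325  30   7  75] [230.9 328. ] [ 448. -398.]
scene [356 398  53  59 174] [381.  427.4] [ 851. -312.]
scene [189 450  32  30 568] [203.3 465.8] [ 681. -621.]
scene [166 466  20  14 225] [176.1 473.4] [ 659. -667.]
grip scene [341 333  35  21 224] [358.49553571 343.04910714] [ 656.52323141 -187.99888166   12.        ] ((358.2965087890625, 342.88232421875), (37.14274978637695, 6.382783889770508), 25.64100456237793)
```

View pics/c1.png

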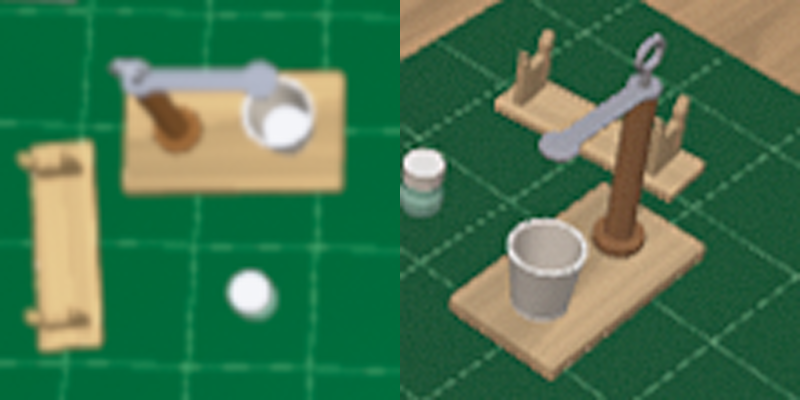

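The crops show the stand yaw near 0, with the post at the +y end and the keeper roughly along -y. The loop is at top (220,197) and scene (449,184). The rest's long axis runs along world y, with a fork at each end. Next I measure these precisely.

```bash
python3 - <<'E'
from h import *
t=cv2.imread("pics/top0.png");s=cv2.imread("pics/scene0.png")
def mask(im,box):
    hsv=cv2.cvtColor(im,cv2.COLOR_BGR2HSV); x0,y0,x1,y1=box
    m=np.zeros(im.shape[:2],np.uint8); g=((hsv[...,0]>60)&(hsv[...,0]<90)&(hsv[...,1]>80))
    m[y0:y1,x0:x1]=(~g)[y0:y1,x0:x1]; return m,hsv
def comps(n,im,box,z,amin=25):
    m,hsv=mask(im,box);k,l,st,c=cv2.connectedComponentsWithStats(m)
    for i in range(1,k):
        if st[i,4]>amin:
            r=cv2.minAreaRect(np.argwhere(l==i)[:,::-1].astype(np.float32))
            print(n,st[i].tolist(),c[i].round(1)); print("  corners",np.array([onz(n,*p,z)[:2] for p in cv2.boxPoints(r)]).round(0).tolist())
print("rod top");comps("top",t,(340,165,376,240),10)
print("rod scene");comps("scene",s,(316,315,385,360),10)
print("stand");comps("top",t,(212,185,290,235),18)
print("rest");comps("top",t,(188,210,222,275),13)
cup=two((420.4,238.2),(260.2,208)) ; print("fixed rim",cup)
print("loop",two((448.8,184.3),(220,196.8)),"keeper",two((424,209.9),(255.5,199.5)))
# cups: outline bbox of both views -> rim centre
for a,b in(((309,260),(340,254)),((272,282),(376,256)),((304,320),(381,213))): print("cup rim",two(a,b))
for f in ((205,221.2),(205,259.5)): print("fork",onz("top",*f,13))
a=cv2.resize(t[165:245,330:400],(350,400),interpolation=cv2.INTER_CUBIC)
b=cv2.resize(s[165:235,400:475],(430,400),interpolation=cv2.INTER_CUBIC)
cv2.imwrite("pics/c2.png",np.hstack([a,b]))
E
```

```text
rod top
top [351, 173, 21, 57, 242] [361.  199.1]
  corners [[696.0, -169.0], [701.0, -183.0], [509.0, -246.0], [504.0, -232.0]]
top [372, 206, 4, 16, 43] [374.  213.4]
  corners [[585.0, -242.0], [585.0, -252.0], [534.0, -252.0], [534.0, -242.0]]
rod scene
scene [316, 320, 61, 35, 443] [349.1 338.6]
  corners [[547.0, -234.0], [536.0, -214.0], [693.0, -163.0], [702.0, -183.0]]
stand
top [218, 195, 59, 34, 1825] [247.7 212.2]
  corners [[610.0, 272.0], [614.0, 79.0], [502.0, 74.0], [498.0, 264.0]]
top [212, 215, 3, 20, 47] [212.7 225.7]
  corners [[541.0, 287.0], [541.0, 281.0], [477.0, 276.0], [477.0, 283.0]]
rest
top [220, 210, 2, 19, 34] [220.6 219.4]
  corners [[560.0, 263.0], [560.0, 260.0], [499.0, 256.0], [499.0, 259.0]]
top [194, 215, 22, 54, 929] [205.8 241.1]
  corners [[540.0, 349.0], [545.0, 284.0], [368.0, 263.0], [364.0, 327.0]]
fixed rim [555.81365523 123.04414411  73.38091624]
loop [551.66986127 220.28778512 199.08202549] keeper [555.27710688 122.98104266 172.37207268]
cup rim [ 413.44561228 -134.78707495   62.95159178]
cup rim [ 409.08479432 -248.66779834   62.58687934]
cup rim [ 549.60431462 -264.13876055   61.82082926]
fork [520.92915711 310.20344884  13.        ]
fork [393.19878129 300.8884282   13.        ]
```

View pics/c2.png

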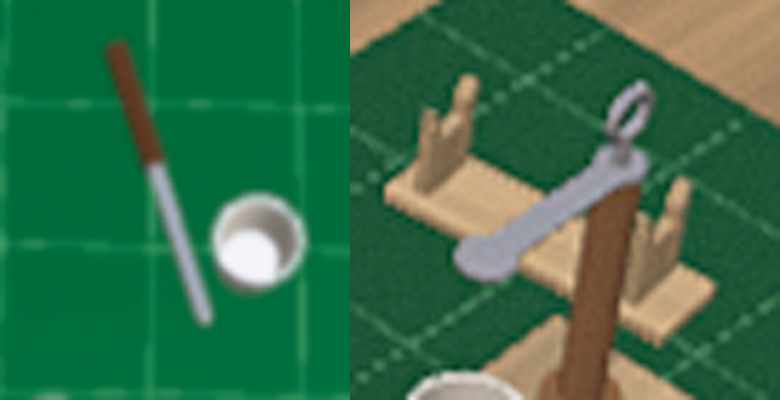

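c2 shows the rod's grip at upper left and its steel end beside the third cup with a gap. The rest's long axis is along world x with both ears visible, and the hole of the eye faces roughly world x. Sizes check out: rod 202 mm, fork spacing 128, loop z 199, keeper length 97 by the coarse fix. First I turn the tool to the rod's yaw and travel there.

```bash
cat > go.py <<'E'
# usage: go.py x y z [yaw_deg of tool x]: prints shift in tool units (at target yaw, tool down) and the turn left
from h import *
import sys
a=[float(v) for v in sys.argv[1:]];st=sense();M=rot().as_matrix();yaw=np.degrees(np.arctan2(M[1,0],M[0,0]))
y=np.radians(a[3] if len(a)>3 else yaw);d=np.array(a[:3])-st["eef_pos"]
X=np.array([np.cos(y),np.sin(y),0]);Y=np.array([np.sin(y),-np.cos(y),0])
print("t",round(st["time_s"],1),"pos",st["eef_pos"].round(1),"yaw",yaw.round(1),"tilt",(np.degrees(M[:2,2])).round(2),"turnz units",round(-((np.degrees(y)-yaw+180)%360-180)/8,2),"shift units",(d@X/25).round(2),(d@Y/25).round(2),(-d[2]/25).round(2),"F",st["force"].round(1),"T",st["wrist_torque"].round(2),"grip",st["grip_force"],st["grip_width"],"q6",st["joints"][5].round(2))
E
python3 -m crank '[[[0,0,0,0,0,1,85],[0,0,0,0,0,1,85],[0,0,0,0,0,1,85],[0,0,0,0,0,1,85],[0,0,0,0,0,1,85],[0,0,0,0,0,1,85],[0,0,0,0,0,1,85],[0,0,0,0,0,1,85]]]' 60
python3 -m crank '[[[0,0,0,0,0,1,85],[0,0,0,0,0,1,85],[0,0,0,0,0,1,85],[0,0,0,0,0,1,85],[0,0,0,0,0,1,85],[0,0,0,0,0,1,85],[0,0,0,0,0,1,85],[0,0,0,0,0,1,85]]]'
python3 -m crank '[[[0,0.5,0,0,0,1,85],[0.2,1,0,0,0,0,85],[0.2,1,0,0,0,0,85],[0.2,1,0,0,0,0,85],[0.2,1,0,0,0,0,85],[0.2,1,0,0,0,0,85],[0.2,1,0,0,0,0,85],[0.2,1,0,0,0,0,85]]]'
python3 go.py 640 -195 60 18.2
```

```text
time_s: 0.9
eef_pos: [223.0, 475.1, 230.9]
ee_rot: [0.0, 0.704, 0.71, -0.0]
force: [-0.6, 0.1, 0.4]
grip_width: 0.991
grip_force: 0.0
time_s: 1.7
eef_pos: [223.0, 475.1, 230.9]
ee_rot: [0.0, 0.973, 0.229, -0.0]
force: [0.4, -0.2, -0.3]
grip_width: 0.992
grip_force: 0.0
time_s: 2.5
eef_pos: [318.7, 308.8, 231.1]
ee_rot: [0.0, 0.986, 0.164, -0.0]
force: [0.5, 0.8, 0.1]
grip_width: 0.996
grip_force: 0.0
t 2.5 pos [318.7 308.8 231.1] yaw 18.9 tilt [-0.02 -0.01] turnz units 0.08 shift units 5.92 23.16 6.84 F [0.5 0.8 0.1] T [0.   0.01 0.04] grip 0.0 0.9960373386931807 q6 1.75
```

```bash

python3 -m crank '[[[0.25,1,0,0,0,0.08,85],[0.25,1,0,0,0,0,85],[0.25,1,0,0,0,0,85],[0.25,1,0,0,0,0,85],[0.25,1,0,0,0,0,85],[0.25,1,0,0,0,0,85],[0.25,1,0,0,0,0,85],[0.25,1,0,0,0,0,85]]]'
python3 -m crank '[[[0.25,1,0.2,0,0,0,85],[0.25,1,0.2,0,0,0,85],[0.25,1,0.2,0,0,0,85],[0.25,1,0.2,0,0,0,85],[0.25,1,0.2,0,0,0,85],[0.25,1,0.2,0,0,0,85],[0.25,1,0.2,0,0,0,85],[0.25,1,0.2,0,0,0,85]]]'
python3 -m crank '[[[0.25,1,0.6,0,0,0,85],[0.25,1,0.6,0,0,0,85],[0.25,1,0.6,0,0,0,85],[0.25,1,0.6,0,0,0,85],[0.25,1,0.6,0,0,0,85],[0.25,1,0.6,0,0,0,85],[0.25,1,0.6,0,0,0,85],[0,0,0,0,0,0,85]]]'
python3 go.py 640 -195 60 18.2
python3 - <<'E'
from h import *
t=capture("top");s=capture("scene")
u,v=map(int,proj("top",(600,-205,10)));a,b=map(int,proj("scene",(640,-195,60)))
cv2.imwrite("pics/c3.png",np.hstack([cv2.resize(t[v-45:v+45,u-45:u+45],(400,400)),cv2.resize(s[b-50:b+50,a-50:a+50],(400,400))]));print(u,v,a,b)
E
```

```text
time_s: 3.3
eef_pos: [429.0, 134.6, 231.1]
ee_rot: [-0.0, 0.987, 0.158, -0.0]
force: [-0.3, 0.1, 0.7]
grip_width: 0.995
grip_force: 0.0
time_s: 4.1
eef_pos: [539.0, -39.6, 190.7]
ee_rot: [-0.0, 0.987, 0.158, -0.0]
force: [0.2, -0.2, -0.9]
grip_width: 0.998
grip_force: 0.0
time_s: 4.9
eef_pos: [634.5, -193.2, 83.1]
ee_rot: [-0.001, 0.988, 0.157, -0.002]
force: [-0.1, 0.9, 0.2]
grip_width: 0.995
grip_force: 0.0
t 4.9 pos [ 634.5 -193.2   83.1] yaw 18.1 tilt [-0.2   0.08] turnz units -0.01 shift units 0.19 0.14 0.92 F [-0.1  0.9  0.2] T [ 0.01 -0.    0.  ] grip 0.0 0.995490550443948 q6 0.78
360 201 351 328
```

View pics/c3.png

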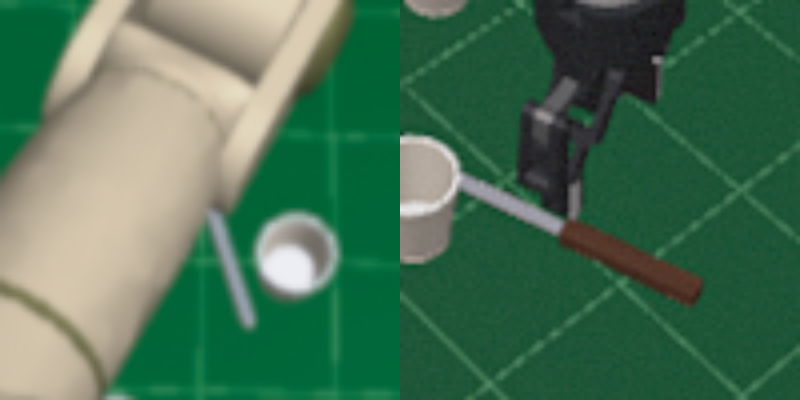

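c3 shows the open hand above the rod's grip with closing line across it, and the cup's side clear. I descend and grip.

```bash

python3 -m crank '[[[0.2,0.1,0.5,0,0,0,85],[0,0,0.8,0,0,0,85],[0,0,0.8,0,0,0,85],[0,0,0.6,0,0,0,85],[0,0,0.35,0,0,0,85],[0,0,0,0,0,0,40],[0,0,0,0,0,0,0],[0,0,0,0,0,0,0]]]' 60
python3 -m crank '[[[0,0,0,0,0,0,0],[0,0,0,0,0,0,0],[0,0,0,0,0,0,0],[0,0,0,0,0,0,0],[0,0,0,0,0,0,0],[0,0,0,0,0,0,0],[0,0,0,0,0,0,0],[0,0,0,0,0,0,0]]]'
python3 go.py 640 -195 7 18.2
```

```text
time_s: 5.8
eef_pos: [641.0, -192.3, 11.1]
ee_rot: [0.001, 0.987, 0.158, 0.001]
force: [0.5, 0.1, -0.2]
grip_width: 0.508
grip_force: 0.0
time_s: 6.6
eef_pos: [640.8, -192.2, 10.9]
ee_rot: [0.0, 0.987, 0.158, 0.0]
force: [-0.9, 0.3, 4.9]
grip_width: 0.14
grip_force: 60.0
t 6.6 pos [ 640.8 -192.2   10.9] yaw 18.2 tilt [ 0.06 -0.03] turnz units 0.0 shift units -0.07 0.09 0.16 F [-0.9  0.3  4.9] T [ 0.09  0.2  -0.  ] grip 59.95230674743652 0.13971879349151867 q6 0.79
```

```bash

python3 -m crank '[[[0,0,0,0,0,0,40],[0,0,0,0,0,0,40],[0,0,0,0,0,0,40],[0,0,0.12,0,0,0,40],[0,0,0.12,0,0,0,40],[0,0,0,0,0,0,40],[0,0,0,0,0,0,40],[0,0,0,0,0,0,40]]]' 60
python3 -m crank '[[[0,0,0,0,0,0,0],[0,0,0,0,0,0,0],[0,0,0,0,0,0,0],[0,0,0,0,0,0,0],[0,0,0,0,0,0,0],[0,0,0,0,0,0,0],[0,0,0,0,0,0,0],[0,0,0,0,0,0,0]]]'
python3 go.py 640 -195 7 18.2
python3 - <<'E'
from h import *
s=capture("scene");a,b=map(int,proj("scene",(640,-195,10)))
cv2.imwrite("pics/c4.png",cv2.resize(s[b-50:b+50,a-50:a+50],(500,500)))
E
```

```text
time_s: 7.4
eef_pos: [640.5, -192.1, 4.1]
ee_rot: [0.0, 0.987, 0.158, 0.0]
force: [0.3, -0.4, 0.0]
grip_width: 0.469
grip_force: 0.0
time_s: 8.2
eef_pos: [640.7, -192.2, 4.4]
ee_rot: [0.0, 0.987, 0.158, 0.0]
force: [-0.6, 0.0, 5.6]
grip_width: 0.145
grip_force: 60.8
t 8.2 pos [ 640.7 -192.2    4.4] yaw 18.2 tilt [ 0.03 -0.02] turnz units 0.0 shift units -0.06 0.1 -0.1 F [-0.6  0.   5.6] T [ 0.03  0.1  -0.02] grip 60.808167457580566 0.14524025793231263 q6 0.79
```

View pics/c4.png

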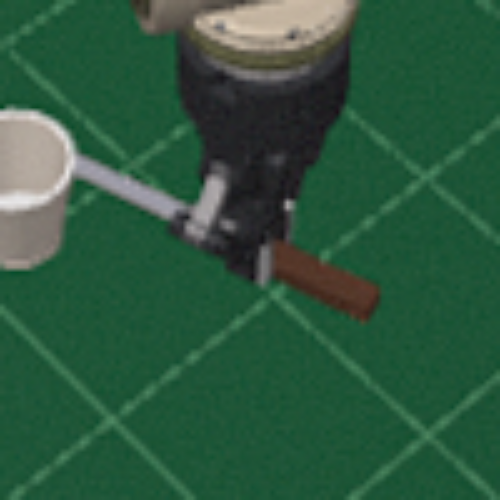

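c4 shows the fingers closed on the wood near its front half, steel pointing at upper left. Before insertion I need the loop centre to a few mm, so I'll look at it large.

```bash

python3 -m crank '[[[0,0,-0.5,0,0,0,0],[0,0,-1,0,0,0,0],[0,0,-1,0,0,0,0],[0,0,-1,0,0,0,0],[0,0,-1,0,0,0,0],[0,0,-1,0,0,0,0],[0,0,-1,0,0,0,0],[0,0,-1,0,0,0,0]]]'
python3 - <<'E'
from h import *
t=cv2.imread("pics/top0.png");s=cv2.imread("pics/scene0.png")
a=cv2.resize(t[188:218,210:240],(400,400),interpolation=cv2.INTER_NEAREST)
b=cv2.resize(s[172:212,430:470],(400,400),interpolation=cv2.INTER_NEAREST)
cv2.imwrite("pics/c5.png",np.hstack([a,b]))
E
```

```text
time_s: 9.05
eef_pos: [640.1, -191.9, 192.8]
ee_rot: [-0.0, 0.987, 0.158, -0.0]
force: [-0.5, -0.0, -1.2]
grip_width: 0.146
grip_force: 60.2
```

View pics/c5.png

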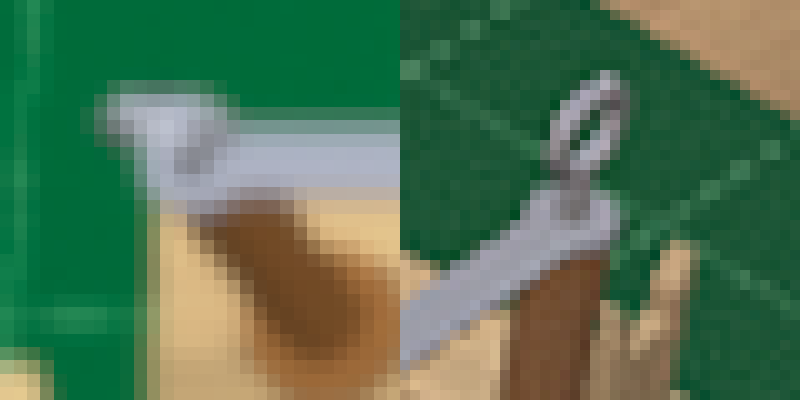

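c5: scene hole centre at about (448.5,184.2); in the top view the ring is seen edge-on from u≈217 to 227, with its centre near (221.8,195.9).

```bash

python3 - <<'E'
from h import *
print(two((448.5,184.2),(221.8,195.9)),"scene ray at z200",onz("scene",448.5,184.2,200),"top",onz("top",221.8,195.9,200))
# foot of post and board corners for stand
t=cv2.imread("pics/top0.png");s=cv2.imread("pics/scene0.png")
print("board top right corners",[onz("top",190+c/4,180+r/4,18)[:2].round(1) for c,r in((344,72),(344,190),(122,190))])
print("board scene: near corner, left, right",[onz("scene",380+(c-400)/3.636,170+r/3.636,18)[:2].round(1) for c,r in((550,367),(450,300),(704,250))])
print("fixed rim scene z74",onz("scene",420.0,237.8,74))
# held-rod reference: TCP-based predicted vs pictures
p=sense()["eef_pos"];M=rot().as_matrix();T=capture("scene");t2=capture("top");cv2.imwrite("pics/s6.png",T)
d=-M[:,0];
for k in(0,45,140-13): print(k,proj("scene",p+d*k-M[:,2]*5.6),proj("top",p+d*k-M[:,2]*5.6))
a,b=map(int,proj("scene",p+d*90));u,v=map(int,proj("top",p+d*90))
cv2.imwrite("pics/c6.png",np.hstack([cv2.resize(T[b-40:b+40,a-40:a+40],(400,400),interpolation=0),cv2.resize(t2[v-40:v+40,u-40:u+40],(400,400),interpolation=0)]));print(a-40,b-40,u-40,v-40)
E
```

```text
[553.72155716 214.73732907 203.47075082] scene ray at z200 [551.30855484 218.33937193 200.        ] top [554.71143095 215.54952262 200.        ]
board top right corners [array([604. ,  78.1]), array([503.4,  73.9]), array([499.6, 256.3])]
board scene: near corner, left, right [array([605.8,  83.5]), array([512.2,  78.2]), array([603.7, 256.9])]
fixed rim scene z74 [555.71895213 125.70691102  74.        ]
0 (np.float64(353.85081052284903), np.float64(288.3216416709898)) (np.float64(361.4781002166146), np.float64(170.99776534171775))
45 (np.float64(335.4003318539415), np.float64(280.2761619560943)) (np.float64(366.20042650683166), np.float64(184.94819204068014))
127 (np.float64(303.04593123764477), np.float64(266.1677651758696)) (np.float64(374.9626403608072), np.float64(210.8330239176617))
277 234 330 159
```

View pics/c6.png

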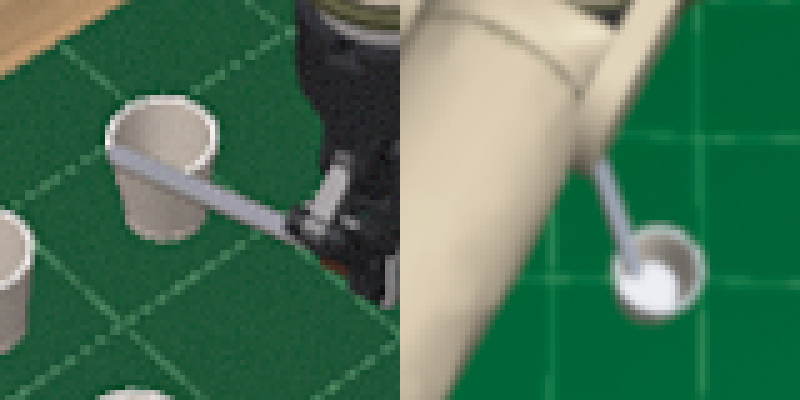

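c6: the held rod's tip is at scene (298.9,264.1) and top (376.3,212.9). It lies on the predicted line with about 135 mm ahead of the TCP, so the TCP sits at rod x≈20. The loop is near (553,215,200), and I insert from the far side with the tip toward -x.

```bash

python3 -m crank '[[[0,0,-0.5,0,0,1,0],[0,0,-0.5,0,0,1,0],[0,-0.5,-0.5,0,0,0,0],[0.1,-1,-0.3,0,0,0,0],[0.1,-1,0,0,0,0,0],[0.1,-1,0,0,0,0,0],[0.1,-1,0,0,0,0,0],[0.1,-1,0,0,0,0,0]]]'
python3 -m crank '[[[0.2,-1,0,0,0,0,0],[0.2,-1,0,0,0,0,0],[0.2,-1,0,0,0,0,0],[0.2,-1,0,0,0,0,0],[0.2,-1,0,0,0,0,0],[0.2,-1,0,0,0,0,0],[0.2,-1,0,0,0,0,0],[0.2,-1,0,0,0,0,0]]]'
python3 go.py 703 219 240 2
```

```text
time_s: 9.95
eef_pos: [647.2, -52.1, 236.0]
ee_rot: [-0.0, 1.0, 0.022, -0.001]
force: [-0.8, 0.3, -1.3]
grip_width: 0.14
grip_force: 60.1
time_s: 10.75
eef_pos: [679.3, 149.2, 236.0]
ee_rot: [-0.0, 1.0, 0.022, -0.001]
force: [-0.6, 0.5, -1.1]
grip_width: 0.147
grip_force: 60.1
t 10.8 pos [679.3 149.2 236. ] yaw 2.5 tilt [-0.08  0.01] turnz units 0.06 shift units 1.05 -2.76 -0.16 F [-0.6  0.5 -1.1] T [-0.02 -0.02 -0.02] grip 60.138137340545654 0.14662663402025974 q6 1.58
```

```bash

python3 -m crank '[[[0.5,-0.5,0,0,0,0.06,0],[0.5,-0.5,0,0,0,0,0],[0,-0.7,0,0,0,0,0],[0,-0.7,0,0,0,0,0],[0,-0.4,0,0,0,0,0],[0,0,0.8,0,0,0,0],[0,0,0.8,0,0,0,0],[0,0,0,0,0,0,0]]]'
python3 go.py 703 219 194.5 2
cat > see.py <<'E'
# crop views around a world point, side by side, and prints crop origin; see.py name x y z half [file scale 400px]
from h import *
import sys
f=sys.argv[1];p=[float(v) for v in sys.argv[2:5]];h=int(sys.argv[5]);o=[]
for n in("scene","top"):
    im=capture(n);u,v=map(int,proj(n,p));u=max(h,min(640-h,u));v=max(h,min(480-h,v))
    o.append(cv2.resize(im[v-h:v+h,u-h:u+h],(400,400),interpolation=cv2.INTER_CUBIC));print(n,u-h,v-h,"scale",200/h)
    cv2.imwrite(f"pics/{f}_{n}.png",im)
cv2.imwrite(f"pics/{f}.png",np.hstack(o))
E
python3 see.py i1 570 215 200 35
```

```text
time_s: 11.55
eef_pos: [701.2, 218.4, 193.6]
ee_rot: [0.0, 1.0, 0.016, -0.003]
force: [0.7, 0.3, -0.8]
grip_width: 0.146
grip_force: 60.1
t 11.6 pos [701.2 218.4 193.6] yaw 1.8 tilt [-0.32 -0.05] turnz units -0.03 shift units 0.07 -0.02 -0.03 F [ 0.7  0.3 -0.8] T [-0.06  0.08  0.05] grip 60.123281478881836 0.14555813222703431 q6 1.68
scene 418 153 scale 5.714285714285714
top 187 155 scale 5.714285714285714
```

View pics/i1.png

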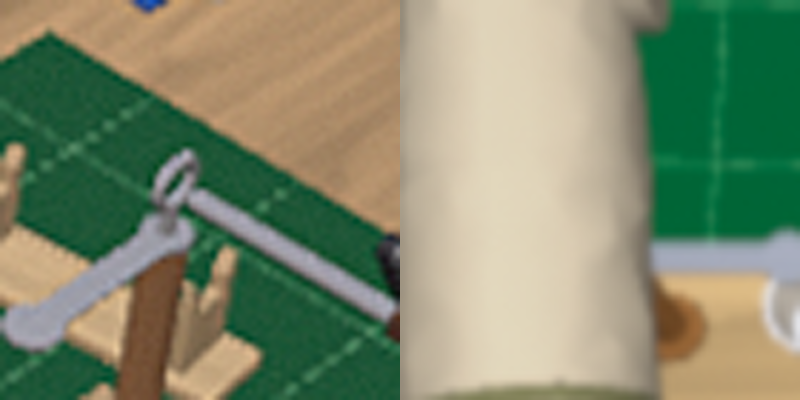

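i1: the rod tip is at crop (192,202) and the hole's centre at (176,180), so the rod line passes about 2 px below the hole. I'll check the predicted axis against the image numerically.

```bash

python3 - <<'E'
from h import *
p=sense()["eef_pos"];M=rot().as_matrix();d=-M[:,0];c=lambda q:((np.array(q)+.5-[418,153])*5.714).round(0)
for k in(60,100,135,150): print(k,c(proj("scene",p+d*k-M[:,2]*5.6)),(p+d*k-M[:,2]*5.6).round(1))
b=np.array(proj("scene",(552,215,200)));
for e in((5,0,0),(0,5,0),(0,0,5)): print(e,((np.array(proj("scene",np.array([552,215,200])+e))-b)*5.714).round(1))
# rod axis in image: low saturation steel pixels between columns
im=cv2.imread("pics/i1_scene.png");hsv=cv2.cvtColor(im,cv2.COLOR_BGR2HSV)
for u in range(450,486,5):
    col=hsv[180:215,u];w=np.where((col[:,1]<50)&(col[:,2]>90))[0];print(u,(w.min()+180,w.max()+180) if len(w) else None, end=" ")
o,dd=ray("scene",0,0)
for u in range(452,486,5):
    k=np.interp(u,[proj("scene",p+d*kk-M[:,2]*5.6)[0] for kk in range(150,20,-1)],range(150,20,-1));print(u,round(proj("scene",p+d*k-M[:,2]*5.6)[1],1))
E
```

```text
60 [341. 279.] [642.5 216.4 202.9]
100 [265. 235.] [602.5 215.2 202.9]
135 [200. 198.] [567.5 214.1 202.9]
150 [173. 182.] [552.6 213.6 202.9]
(5, 0, 0) [8.8 5.4]
(0, 5, 0) [ 7.4 -4.9]
(0, 0, 5) [ 1.5 -8.8]
450 (np.int64(180), np.int64(196)) 455 (np.int64(187), np.int64(191)) 460 (np.int64(190), np.int64(194)) 465 (np.int64(193), np.int64(197)) 470 (np.int64(196), np.int64(200)) 475 (np.int64(199), np.int64(203)) 480 (np.int64(202), np.int64(206)) 485 (np.int64(205), np.int64(209)) 452 186.8
457 189.7
462 192.6
467 195.5
472 198.4
477 201.2
482 204.1
```

```bash

python3 -m crank '[[[0,-0.1,0.1,0,0,0,0],[0,0,0,0,0,0,0],[0,0,0,0,0,0,0],[0,0,0,0,0,0,0],[0,0,0,0,0,0,0],[0,0,0,0,0,0,0],[0,0,0,0,0,0,0],[0,0,0,0,0,0,0]]]'
cat > line.py <<'E'
from h import *
im=capture("scene");st=sense();p=st["eef_pos"];M=rot().as_matrix();d=-M[:,0];hsv=cv2.cvtColor(im,cv2.COLOR_BGR2HSV)
print(p.round(1),"yaw",np.degrees(np.arctan2(M[1,0],M[0,0])).round(2),"pitch",np.degrees(M[2,0]).round(2))
ks=np.arange(150,20,-1);P=np.array([proj("scene",p+d*k-M[:,2]*5.6) for k in ks])
U=[];V=[]
for u in range(460,484):
    w=np.where((hsv[180:215,u,1]<60)&(hsv[180:215,u,2]>90))[0]
    if len(w)>2 and len(w)<8: U.append(u);V.append(w.mean()+180)
f=np.polyfit(U,V,1);g=np.polyfit(P[:,0],P[:,1],1)
print("seen line at 448.5:",np.polyval(f,448.5).round(2),"pred",np.polyval(g,448.5).round(2),"at 475:",np.polyval(f,475).round(2),np.polyval(g,475).round(2))
m=((hsv[...,0]>60)&(hsv[...,0]<90)&(hsv[...,1]>80)).astype(np.uint8)
k,l,s,c=cv2.connectedComponentsWithStats(m[172:200,436:462],connectivity=4)
for i in range(1,k):
    if s[i,4]<60: print("hole",s[i],c[i]+[436,172])
E
python3 line.py
```

```text
time_s: 12.45
eef_pos: [702.6, 220.5, 194.0]
ee_rot: [0.0, 1.0, 0.015, -0.0]
force: [0.1, -0.1, -0.4]
grip_width: 0.145
grip_force: 60.1
[702.6 220.5 194.1] yaw 1.74 pitch 0.0
seen line at 448.5: 184.57 pred 185.09 at 475: 200.0 200.48
hole [12 11  2  3  4] [448.5 184. ]
hole [11 14  1  1  1] [447. 186.]
```

The rod line now runs within 0.4 px of the hole centre at the right height, so I slide it in while watching the force.

```bash

python3 -m crank '[[[-0.3,0,0,0,0,0,0],[-0.3,0,0,0,0,0,0],[-0.3,0,0,0,0,0,0],[-0.3,0,0,0,0,0,0],[-0.3,0,0,0,0,0,0],[0,0,0,0,0,0,0],[0,0,0,0,0,0,0],[0,0,0,0,0,0,0]]]'
python3 line.py; python3 see.py i2 560 215 200 30
```

```text
time_s: 13.3
eef_pos: [665.4, 219.3, 193.9]
ee_rot: [0.0, 1.0, 0.015, 0.0]
force: [0.1, 0.1, -0.6]
grip_width: 0.141
grip_force: 60.1
[665.4 219.3 193.9] yaw 1.73 pitch 0.0
seen line at 448.5: 201.83 pred 185.17 at 475: 190.54 200.56
scene 420 156 scale 6.666666666666667
top 192 164 scale 6.666666666666667
```

View pics/i2.png

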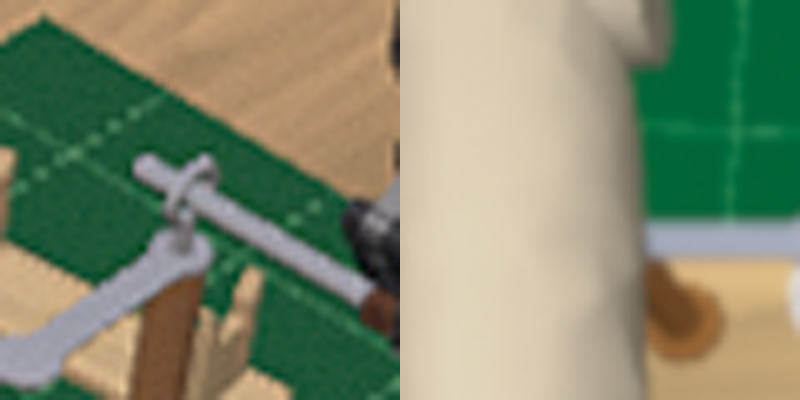

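i2 shows the rod through the ring, tip at crop (145,165). I push it about 25 mm deeper, then swing it around the post axis.

```bash

python3 -m crank '[[[-0.35,0,0,0,0,0,0],[-0.35,0,0,0,0,0,0],[-0.3,0,0,0,0,0,0],[0,0,0,0,0,0,0],[-0.03,-0.48,0,0,0,-1,0],[-0.03,-0.48,0,0,0,-1,0],[-0.03,-0.48,0,0,0,-1,0],[-0.03,-0.48,0,0,0,-1,0]]]'
python3 -m crank '[[[-0.03,-0.48,0,0,0,-1,0],[-0.01,-0.24,0,0,0,-0.5,0],[-0.01,-0.24,0,0,0,-0.5,0],[-0.01,-0.24,0,0,0,-0.5,0],[-0.01,-0.24,0,0,0,-0.5,0],[-0.01,-0.24,0,0,0,-0.5,0],[-0.01,-0.24,0,0,0,-0.5,0],[-0.01,-0.24,0,0,0,-0.5,0]]]'
cat > chk.py <<'E'
from h import *
p=sense()["eef_pos"];M=rot().as_matrix();L=np.array([552.5,215.5,200.]);q=M.T@(L-p);print("loop in rod:",(20-q[0]).round(1),"y",(q[1]).round(1),"z",(q[2]+5.6).round(1),"yaw",np.degrees(np.arctan2(M[1,0],M[0,0])).round(1),sense()["force"].round(1),"q",sense()["joints"].round(2))
E
python3 chk.py
```

```text
time_s: 14.25
eef_pos: [626.3, 264.4, 193.8]
ee_rot: [0.0, 0.956, 0.293, 0.0]
force: [-0.3, -0.5, -0.5]
grip_width: 0.142
grip_force: 60.1
time_s: 15.05
eef_pos: [584.0, 297.7, 193.9]
ee_rot: [-0.001, 0.82, 0.573, 0.0]
force: [-2.0, 3.6, -0.7]
grip_width: 0.147
grip_force: 60.2
loop in rod: 107.9 y -1.3 z -0.6 yaw 69.9 [-2.   3.6 -0.7] q [0.29 0.63 1.11 0.   1.4  0.64]
```

```bash

python3 -m crank '[[[-0.01,-0.24,0,0,0,-0.5,0],[-0.01,-0.24,0,0,0,-0.5,0],[-0.01,-0.24,0,0,0,-0.5,0],[-0.01,-0.24,0,0,0,-0.5,0],[-0.01,-0.24,0,0,0,-0.5,0],[-0.01,-0.24,0,0,0,-0.5,0],[-0.01,-0.24,0,0,0,-0.5,0],[-0.01,-0.24,0,0,0,-0.5,0]]]'
python3 chk.py
python3 -m crank '[[[-0.01,-0.24,0,0,0,-0.5,0],[-0.01,-0.24,0,0,0,-0.5,0],[-0.01,-0.24,0,0,0,-0.5,0],[-0.01,-0.24,0,0,0,-0.5,0],[-0.01,-0.24,0,0,0,-0.5,0],[-0.01,-0.24,0,0,0,-0.5,0],[0,0,0,0,0,0,0],[0,0,0,0,0,0,0]]]'
python3 chk.py;python3 see.py i3 570 190 180 40
```

```text
time_s: 15.85
eef_pos: [536.1, 301.4, 194.0]
ee_rot: [-0.001, 0.63, 0.777, 0.001]
force: [-3.8, 6.9, -0.4]
grip_width: 0.145
grip_force: 60.3
loop in rod: 107.4 y -1.7 z -0.6 yaw 101.9 [-3.8  6.9 -0.4] q [0.32 0.54 1.26 0.   1.34 0.11]
time_s: 16.65
eef_pos: [503.3, 286.5, 194.0]
ee_rot: [-0.002, 0.456, 0.89, 0.0]
force: [-5.2, 5.8, 0.4]
grip_width: 0.143
grip_force: 60.3
loop in rod: 106.4 y -1.5 z -0.7 yaw 125.8 [-5.2  5.8  0.4] q [ 0.31  0.46  1.38  0.    1.3  -0.31]
scene 405 158 scale 5.0
top 192 153 scale 5.0
```

View pics/i3.png

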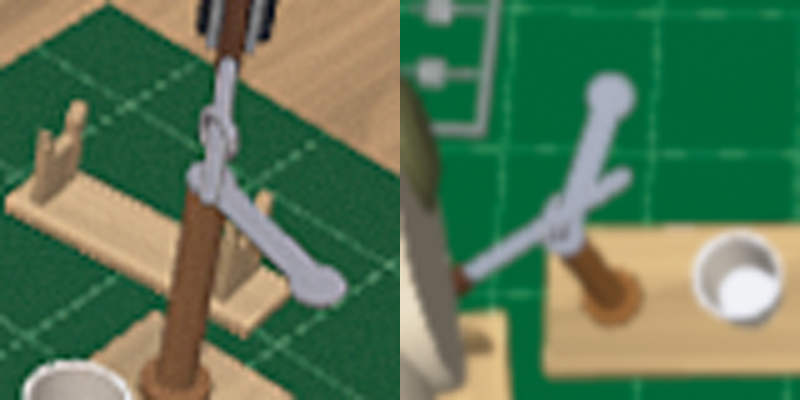

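i3: the keeper has swung to about 1.3–1.4 rad, top crop (608,95), well clear of the cup. Next I free the rod, withdraw it, and work out the rest's pose and direction from the fork tips in the first pictures.

```bash

python3 -m crank '[[[-0.02,0.36,0,0,0,0.75,0],[-0.02,0.36,0,0,0,0.75,0],[-0.02,0.36,0,0,0,0.75,0],[-0.02,0.36,0,0,0,0.75,0],[-0.02,0.36,0,0,0,0.75,0],[0,0,0,0,0,0,0],[0,0,0,0,0,0,0],[0,0,0,0,0,0,0]]]'
python3 chk.py
python3 -m crank '[[[0.5,0,0,0,0,0,0],[0.5,0,0,0,0,0,0],[0.5,0,0,0,0,0,0],[0.5,0,0,0,0,0,0],[0.5,0,0,0,0,0,0],[0.3,0,0,0,0,0,0],[0,0,0,0,0,0,0],[0,0,0,0,0,0,0]]]'
python3 chk.py
python3 - <<'E'
from h import *
t=cv2.imread("pics/top0.png");s=cv2.imread("pics/scene0.png")
a=cv2.resize(t[210:275,190:225],(323,600),interpolation=cv2.INTER_CUBIC)
b=cv2.resize(s[172:226,403:468],(477,396),interpolation=cv2.INTER_CUBIC)
o=np.zeros((600,800,3),np.uint8);o[:,:323]=a;o[:396,323:]=b;cv2.imwrite("pics/c7.png",o)
E
```

```text
time_s: 17.55
eef_pos: [545.7, 301.0, 194.1]
ee_rot: [-0.0, 0.67, 0.742, -0.0]
force: [0.3, -0.6, -1.1]
grip_width: 0.143
grip_force: 60.1
loop in rod: 105.7 y -1.9 z -0.3 yaw 95.9 [ 0.3 -0.6 -1.1] q [ 0.32  0.56  1.23 -0.    1.35  0.21]
time_s: 18.35
eef_pos: [538.9, 370.6, 193.9]
ee_rot: [0.0, 0.671, 0.742, -0.0]
force: [-0.9, -0.5, -1.2]
grip_width: 0.144
grip_force: 60.1
loop in rod: 175.7 y -2.0 z -0.4 yaw 95.7 [-0.9 -0.5 -1.2] q [ 0.42  0.63  1.11 -0.    1.4   0.32]
```

View pics/c7.png

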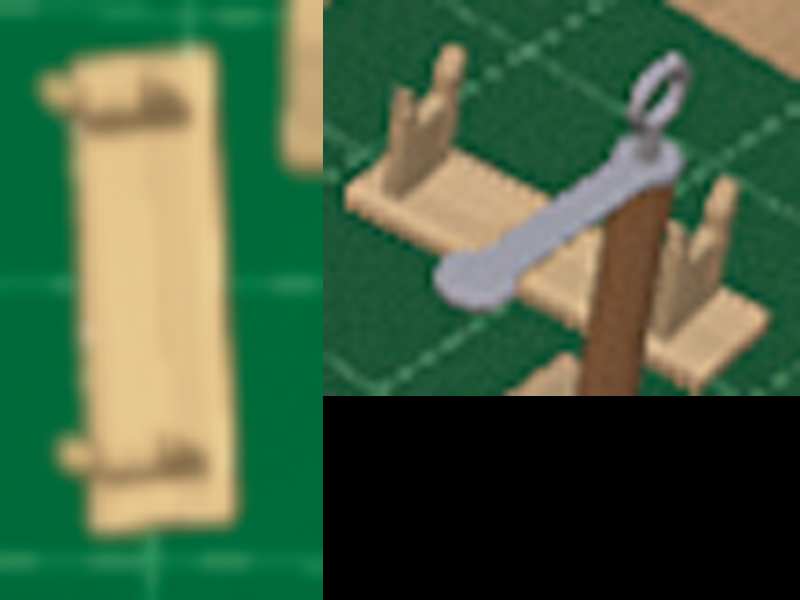

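c7: far-ear tips are at scene (420.5,177.6) and (457.7,195.8), and at top (197.3,258.8) and (195.8,219.0).

```bash

python3 - <<'E'
from h import *
near=two((420.5,177.6),(197.3,258.8));far=two((457.7,195.8),(195.8,219.0));print("near-robot fork tip",near.round(1),"far",far.round(1),far-near)
# scene-only with length 127: solve dy from u, dz from v
from scipy.optimize import fsolve
def f(q):
    yaw,dz=q;return np.array(proj("scene",near+[127*np.cos(yaw),127*np.sin(yaw),dz]))-np.array(proj("scene",near))-np.array([37.2,18.2])
print("scene-only yaw,dz",fsolve(f,[.06,0]))
print("base corners z13",[onz("top",190+c/9.23-.5,210+r/9.23-.5,13)[:2].round(1) for c,r in((72,60),(215,45),(238,522),(90,535))])
print("scene corners z13: left, right",[onz("scene",403+(c-323)/7.338-.5,172+r/7.333-.5,13)[:2].round(1) for c,r in((348,192),(692,368),(768,318))])
E
```

```text
near-robot fork tip [387.5 310.8  72.6] far [514.3 324.3  75.7] [126.73283951  13.5275298    3.10608453]
scene-only yaw,dz [0.11394341 2.28664049]
base corners z13 [array([538.1, 337. ]), array([544.7, 286. ]), array([372.5, 266. ]), array([366.8, 317.6])]
scene corners z13: left, right [array([377., 270.]), array([537. , 292.3]), array([538.4, 336.2])]
```

The far fork is 2–3 mm higher, so it is the steel fork: the rest's +x is about world +x with yaw ≈ 0.115 rad. Its length 172 and width 51 check out. The TCP target for laying the rod is about (448.6,302.3,49.4) with tool yaw -173.4°.

```bash

python3 -m crank '[[[0,0,0,0,0,-1,0],[0,0,0,0,0,-1,0],[0,0,0,0,0,-1,0],[0,0,0,0,0,-1,0],[0,0,0,0,0,-1,0],[0,0,0,0,0,-1,0],[0,0,0,0,0,-1,0],[0,0,0,0,0,-1,0]]]'
python3 -m crank '[[[0,0,0,0,0,-1,0],[0,0,0,0,0,-1,0],[0,0,0,0,0,-1,0],[0,0,0,0,0,-0.36,0],[0.4,0.4,0,0,0,0,0],[0.4,0.4,0,0,0,0,0],[0.4,0.4,0,0,0,0,0],[0,0,0,0,0,0,0]]]'
python3 go.py 448.6 302.3 90 -173.4
```

```text
time_s: 19.15
eef_pos: [539.1, 370.0, 194.1]
ee_rot: [0.0, 0.173, 0.985, -0.0]
force: [-0.0, -0.1, -0.8]
grip_width: 0.142
grip_force: 60.1
time_s: 19.95
eef_pos: [503.7, 398.6, 194.4]
ee_rot: [-0.0, -0.059, 0.998, 0.0]
force: [0.5, -0.0, -0.1]
grip_width: 0.143
grip_force: 60.1
t 19.9 pos [503.7 398.6 194.4] yaw -173.3 tilt [-0.01  0.02] turnz units 0.02 shift units 2.63 -3.57 4.17 F [ 0.5 -0.  -0.1] T [ 0.01 -0.03  0.01] grip 60.136613845825195 0.1425924403916385 q6 -1.2
```

```bash

python3 -m crank '[[[0.6,-0.8,0.3,0,0,0,0],[0.6,-0.8,0.8,0,0,0,0],[0.6,-0.8,0.8,0,0,0,0],[0.6,-0.8,0.8,0,0,0,0],[0.23,-0.37,0.8,0,0,0,0],[0,0,0.6,0,0,0,0],[0,0,0,0,0,0,0],[0,0,0,0,0,0,0]]]'
python3 go.py 448.6 302.3 49.4 -173.4;python3 see.py r1 455 303 60 40
```

```text
time_s: 20.75
eef_pos: [450.9, 301.0, 92.1]
ee_rot: [0.0, -0.058, 0.998, 0.0]
force: [1.2, 0.5, -0.6]
grip_width: 0.147
grip_force: 60.1
t 20.8 pos [450.9 301.   92.1] yaw -173.4 tilt [0.04 0.01] turnz units 0.0 shift units 0.09 0.06 1.71 F [ 1.2  0.5 -0.6] T [ 0.   -0.02 -0.01] grip 60.12863874435425 0.14667765439865912 q6 -1.31
scene 395 153 scale 5.0
top 161 198 scale 5.0
```

View pics/r1.png

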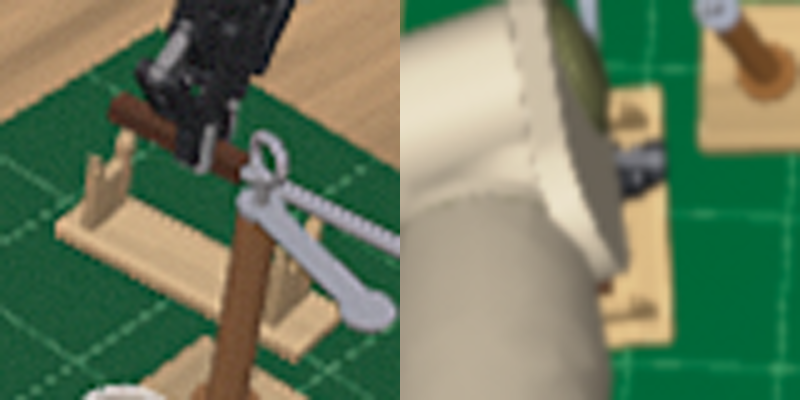

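r1: the rod is over the near fork (ear tips at crop (95,160) and (124,140)), with its line maybe 1–3 mm toward -y of the slot centre. I shift it slightly and lower in steps, watching the lateral force.

```bash

python3 -m crank '[[[0.24,0.09,0.3,0,0,0,0],[0,0,0.3,0,0,0,0],[0,0,0.2,0,0,0,0],[0,0,0.2,0,0,0,0],[0,0,0.2,0,0,0,0],[0,0,0.2,0,0,0,0],[0,0,0,0,0,0,0],[0,0,0,0,0,0,0]]]'
python3 go.py 444.6 302.6 49.4 -173.4
python3 -m crank '[[[0,0,0.1,0,0,0,0],[0,0,0.07,0,0,0,0],[0,0,0.05,0,0,0,0],[0,0,0.05,0,0,0,0],[0,0,0,0,0,0,0],[0,0,0,0,0,0,0],[0,0,0,0,0,0,0],[0,0,0,0,0,0,0]]]'
python3 go.py 444.6 302.6 49.4 -173.4
```

```text
time_s: 21.65
eef_pos: [444.4, 302.3, 56.5]
ee_rot: [0.0, -0.058, 0.998, 0.0]
force: [0.5, 0.3, -1.2]
grip_width: 0.144
grip_force: 60.1
t 21.6 pos [444.4 302.3  56.5] yaw -173.4 tilt [0. 0.] turnz units 0.0 shift units -0.01 0.01 0.29 F [ 0.5  0.3 -1.2] T [ 0.06  0.02 -0.01] grip 60.13458609580994 0.14394163242538846 q6 -1.31
time_s: 22.45
eef_pos: [444.4, 302.3, 49.9]
ee_rot: [0.0, -0.058, 0.998, 0.0]
force: [1.3, -0.2, -1.1]
grip_width: 0.142
grip_force: 60.1
t 22.4 pos [444.4 302.3  49.9] yaw -173.4 tilt [0.01 0.  ] turnz units 0.0 shift units -0.01 0.01 0.02 F [ 1.3 -0.2 -1.1] T [ 0.01 -0.03 -0.05] grip 60.13375997543335 0.14185432797697728 q6 -1.31
```

```bash

python3 -m crank '[[[0,0,0.03,0,0,0,0],[0,0,0,0,0,0,0],[0,0,0.03,0,0,0,0],[0,0,0,0,0,0,0],[0,0,0.02,0,0,0,0],[0,0,0,0,0,0,0],[0,0,0,0,0,0,0],[0,0,0,0,0,0,0]]]'
python3 go.py 444.6 302.6 49.4 -173.4
```

```text
time_s: 23.25
eef_pos: [444.5, 302.4, 49.1]
ee_rot: [0.0, -0.058, 0.998, 0.0]
force: [-5.3, -2.9, 15.3]
grip_width: 0.143
grip_force: 62.2
t 23.2 pos [444.5 302.4  49.1] yaw -173.4 tilt [0.04 0.01] turnz units 0.0 shift units -0.01 0.01 -0.01 F [-5.3 -2.9 15.3] T [-0.53  0.89  0.03] grip 62.225929498672485 0.14286263355284834 q6 -1.31
```

Contact comes exactly at the predicted seat height, so the direction is confirmed. I release, rise, and check with numbers.

```bash

python3 -m crank '[[[0,0,-0.02,0,0,0,40],[0,0,0,0,0,0,40],[0,0,0,0,0,0,40],[0,0,0,0,0,0,40],[0,0,-0.5,0,0,0,40],[0,0,-1,0,0,0,40],[0,0,-1,0,0,0,85],[0,0,-1,0,0,0,85]]]' 25
python3 -m crank '[[[0,0,-1,0,0,0,85],[0,0,-1,0,0,0,85],[1,0.3,0,0,0,1,85],[0,-0.9,0,0,0,1,85],[0,-1,0,0,0,1,85],[0,-1,0,0,0,1,85],[0,-1,0,0,0,1,85],[0,-1,0,0,0,1,85]]]'
cat > where.py <<'E'
from h import *
from scipy.optimize import least_squares
t=capture("top");s=capture("scene");cv2.imwrite("pics/w_top.png",t);cv2.imwrite("pics/w_scene.png",s)
for n,im in(("top",t),("scene",s)):
    hsv=cv2.cvtColor(im,cv2.COLOR_BGR2HSV)
    m=((hsv[...,1]<60)&(hsv[...,2]>110)).astype(np.uint8)
    k,l,st,c=cv2.connectedComponentsWithStats(m)
    for i in range(1,k):
        if 100<st[i,4]<900:
            x,y,w,h,_=st[i]
            # widest/top part: rim ellipse centre: from bbox (top view: centre; scene: centre x, top + half rim ellipse height)
            q=onz(n,x+w/2-.5,(y+h/2-.5) if n=="top" else y+w*0.36-.5,59)
            if 280<q[0]<660 and -400<q[1]<240: print(n,st[i].tolist(),q.round(1)[:2])
    g=((hsv[...,0]<14)|(hsv[...,0]>168))&(hsv[...,1]>90)&(hsv[...,2]<120)
    k,l,st,c=cv2.connectedComponentsWithStats(g.astype(np.uint8))
    for i in range(1,k):
        if st[i,4]>15:
            q=onz(n,*c[i],58)
            if 370<q[0]<520 and 270<q[1]<340: print("grip",n,st[i].tolist(),q.round(1))
E
python3 where.py;python3 go.py 413 -137 80
```

```text
time_s: 24.05
eef_pos: [444.3, 302.3, 137.7]
ee_rot: [0.0, -0.058, 0.998, 0.0]
force: [0.4, 0.7, 0.1]
grip_width: 0.792
grip_force: 0.0
time_s: 24.85
eef_pos: [381.8, 191.5, 186.6]
ee_rot: [0.0, 0.356, 0.934, 0.0]
force: [0.7, 0.6, 1.1]
grip_width: 0.991
grip_force: 0.0
top [220, 168, 19, 37, 257] [629.5 228.1]
top [250, 199, 19, 19, 288] [557.6 126.8]
top [372, 204, 19, 19, 271] [ 549.2 -266.1]
top [331, 245, 19, 19, 274] [ 413.1 -136.3]
top [368, 247, 18, 19, 277] [ 409.2 -251.4]
scene [380, 211, 13, 17, 152] [424.5 134.4]
scene [409, 230, 23, 29, 500] [546.5 138. ]
scene [298, 253, 23, 30, 519] [ 413.5 -132.8]
scene [260, 275, 24, 31, 552] [ 409.1 -249.4]
scene [291, 312, 26, 32, 614] [ 550.  -263.6]
grip scene [415, 183, 27, 16, 141] [430.6 299.1  58. ]
t 24.9 pos [381.1 191.  186.6] yaw 138.3 tilt [ 0.02 -0.01] turnz units -0.0 shift units -9.67 -8.96 4.27 F [-0.1 -1.4  0.6] T [ 0.   -0.05 -0.01] grip 0.0 0.9958715204224124 q6 -0.66
```

The rod lies on its rest. Three loose cups are at about A (413,-135), B (409,-250.5), C (549.5,-265), and the fixed cup is at about (554.5,124.8). I'll work at tool yaw 90°, closing along world x, and fetch A first.

```bash

python3 -m crank '[[[0,0,0,0,0,1,85],[0,0,0,0,0,1,85],[0,0,0,0,0,1,85],[0,0,0,0,0,1,85],[0,0,0,0,0,1,85],[0,0,0,0,0,1,85],[-1,0.1,0,0,0,0.04,85],[-1,0.1,0,0,0,0,85]]]' 25
python3 -m crank '[[[-1,0.1,0,0,0,0,85],[-1,0.1,0,0,0,0,85],[-1,0.1,0,0,0,0,85],[-1,0.1,0,0,0,0,85],[-1,0.1,0,0,0,0,85],[-1,0.1,0.4,0,0,0,85],[-1,0.1,0.8,0,0,0,85],[-1,0.1,0.8,0,0,0,85]]]' 25
python3 go.py 413.3 -135.3 41 90
```

```text
time_s: 25.75
eef_pos: [387.9, 142.4, 186.5]
ee_rot: [0.0, 0.704, 0.71, 0.0]
force: [0.1, -0.4, 0.0]
grip_width: 0.995
grip_force: 0.0
time_s: 26.55
eef_pos: [409.4, -58.5, 136.0]
ee_rot: [0.001, 0.705, 0.71, 0.0]
force: [0.1, 0.1, -0.9]
grip_width: 0.995
grip_force: 0.0
t 26.6 pos [409.4 -58.5 136. ] yaw 90.4 tilt [ 0.12 -0.04] turnz units 0.05 shift units -3.07 0.16 3.8 F [ 0.1  0.1 -0.9] T [ 0.01 -0.01 -0.02] grip 0.0 0.994755324225648 q6 -0.43
```

```bash

python3 -m crank '[[[-1,0.1,0,0,0,0.05,85],[-1,0.06,0,0,0,0,85],[-0.8,0,0.3,0,0,0,85],[-0.27,0,0.8,0,0,0,85],[0,0,0.8,0,0,0,85],[0,0,0.8,0,0,0,85],[0,0,0.6,0,0,0,85],[0,0,0.5,0,0,0,85]]]' 25
python3 go.py 413.3 -135.3 41 90
python3 -m crank '[[[0,0,0,0,0,0,60],[0,0,0,0,0,0,45],[0,0,0,0,0,0,45],[0,0,0,0,0,0,45],[0,0,0,0,0,0,45],[0,0,0,0,0,0,45],[0,0,0,0,0,0,45],[0,0,0,0,0,0,45]]]' 25
python3 go.py 413.3 -135.3 41 90
```

```text
time_s: 27.35
eef_pos: [413.2, -134.2, 40.4]
ee_rot: [0.0, 0.707, 0.707, 0.0]
force: [0.2, -0.5, -0.1]
grip_width: 0.998
grip_force: 0.0
t 27.4 pos [ 413.2 -134.2   40.4] yaw 90.0 tilt [ 0.02 -0.01] turnz units 0.0 shift units -0.04 0.01 -0.02 F [ 0.2 -0.5 -0.1] T [0.03 0.03 0.06] grip 0.0 0.9980969043082593 q6 -0.59
time_s: 28.15
eef_pos: [413.4, -134.6, 41.8]
ee_rot: [0.001, 0.708, 0.707, 0.0]
force: [0.1, -0.1, 7.3]
grip_width: 0.645
grip_force: 26.0
t 28.1 pos [ 413.4 -134.6   41.8] yaw 89.9 tilt [ 0.12 -0.07] turnz units -0.01 shift units -0.03 -0.0 0.03 F [ 0.1 -0.1  7.3] T [ 0.07  0.02 -0.03] grip 26.04705462982203 0.644845190032449 q6 -0.58
```

Cup A is held (opening 55 mm), origin 38.8 mm below the TCP. I lift and carry it above the stand.

```bash

python3 -m crank '[[[0,0,-0.3,0,0,0,45],[0,0,-0.8,0,0,0,45],[0,0,-1,0,0,0,45],[0,0,-1,0,0,0,45],[0,0,-1,0,0,0,45],[0.7,0.4,-0.4,0,0,0,45],[1,0.55,0,0,0,0,45],[1,0.55,0,0,0,0,45]]]' 25
python3 -m crank '[[[1,0.55,0,0,0,0,45],[1,0.55,0,0,0,0,45],[1,0.55,0,0,0,0,45],[1,0.55,0,0,0,0,45],[1,0.55,0,0,0,0,45],[1,0.55,0,0,0,0,45],[0.6,0.3,0,0,0,0,45],[0,0,0,0,0,0,45]]]' 25
python3 go.py 554.5 124.8 120 90
cat > cup.py <<'E'
from h import *
import sys
t=capture("top");s=capture("scene");st=sense();p=st["eef_pos"];cv2.imwrite("pics/cup_top.png",t);cv2.imwrite("pics/cup_scene.png",s)
zr=p[2]-float(sys.argv[1])+56  # rim height of held cup from offset origin below TCP
for n,im in(("top",t),("scene",s)):
    hsv=cv2.cvtColor(im,cv2.COLOR_BGR2HSV);m=((hsv[...,1]<60)&(hsv[...,2]>110)).astype(np.uint8)
    k,l,S,c=cv2.connectedComponentsWithStats(m)
    for i in range(1,k):
        x,y,w,h,a=S[i]
        for z in (zr,74):
            u,v=proj(n,(p[0],p[1],zr) if z==zr else (554.5,124.8,74))
            if 80<a<1500 and abs(x+w/2-u)<14 and abs(y+h/2-v)<25: print(n,"for z",round(z),S[i].tolist(),"->",onz(n,x+w/2-.5,(y+h/2-.5) if n=="top" else y+w*.36-.5,z)[:2].round(1))
print("tcp",p.round(1))
E
python3 cup.py 38.8
```

```text
time_s: 28.95
eef_pos: [450.6, -66.1, 154.3]
ee_rot: [0.001, 0.708, 0.706, 0.0]
force: [0.6, -1.5, -0.7]
grip_width: 0.643
grip_force: 26.8
time_s: 29.75
eef_pos: [540.7, 99.6, 153.5]
ee_rot: [-0.0, 0.707, 0.707, 0.0]
force: [0.4, -0.3, 0.0]
grip_width: 0.646
grip_force: 26.8
t 29.8 pos [540.7  99.6 153.5] yaw 90.0 tilt [0.01 0.01] turnz units 0.0 shift units 1.01 0.55 1.34 F [ 0.4 -0.3  0. ] T [ 0.06  0.   -0.01] grip 26.759957269434125 0.6460955925673878 q6 -0.03
scene for z 171 [400, 204, 32, 55, 980] -> [553.6  97.5]
scene for z 74 [400, 204, 32, 55, 980] -> [488.5 181.8]
tcp [540.1  97.9 153.4]
```

```bash

python3 -m crank '[[[0.5,0.3,0,0,0,0,45],[0.5,0.25,0,0,0,0,45],[0,0,0.5,0,0,0,45],[0,0,0.5,0,0,0,45],[0,0,0.2,0,0,0,45],[0,0,0,0,0,0,45],[0,0,0,0,0,0,45],[0,0,0,0,0,0,45]]]' 25
python3 go.py 554.6 125 85 90
```

```text
time_s: 30.65
eef_pos: [554.5, 122.9, 123.7]
ee_rot: [0.0, 0.708, 0.706, 0.0]
force: [0.6, 0.3, -1.1]
grip_width: 0.647
grip_force: 26.8
t 30.6 pos [554.5 122.9 123.7] yaw 89.9 tilt [0.04 0.  ] turnz units -0.01 shift units 0.08 0.0 1.55 F [ 0.6  0.3 -1.1] T [ 0.    0.   -0.03] grip 26.764981143519293 0.646723215576553 q6 0.01
```

```bash

python3 -m crank '[[[0.08,0,0.3,0,0,0,45],[0,0,0.3,0,0,0,45],[0,0,0.2,0,0,0,45],[0,0,0.2,0,0,0,45],[0,0,0.2,0,0,0,45],[0,0,0.1,0,0,0,45],[0,0,0,0,0,0,45],[0,0,0,0,0,0,45]]]' 25
python3 go.py 554.6 125 85 90
python3 -m crank '[[[0,0,0.04,0,0,0,45],[0,0,0,0,0,0,45],[0,0,0.04,0,0,0,45],[0,0,0,0,0,0,45],[0,0,0.04,0,0,0,45],[0,0,0,0,0,0,45],[0,0,0,0,0,0,45],[0,0,0,0,0,0,45]]]' 25
python3 go.py 554.6 125 85 90
```

```text
time_s: 31.45
eef_pos: [554.4, 125.0, 90.9]
ee_rot: [0.0, 0.708, 0.706, 0.0]
force: [0.2, 1.1, 0.5]
grip_width: 0.645
grip_force: 26.8
t 31.4 pos [554.4 125.   90.9] yaw 89.9 tilt [ 0.01 -0.  ] turnz units -0.01 shift units -0.0 0.01 0.24 F [0.2 1.1 0.5] T [-0.05 -0.01  0.02] grip 26.766526454451736 0.6448575690791257 q6 0.02
time_s: 32.25
eef_pos: [554.5, 125.1, 87.9]
ee_rot: [0.0, 0.708, 0.706, 0.0]
force: [1.5, -0.5, 0.3]
grip_width: 0.644
grip_force: 26.9
t 32.2 pos [554.5 125.1  87.9] yaw 89.9 tilt [0.03 0.  ] turnz units -0.01 shift units -0.0 0.0 0.12 F [ 1.5 -0.5  0.3] T [ 0.17 -0.28 -0.01] grip 26.860670611332864 0.6441090216770271 q6 0.02
```

```bash

for i in 1 2; do python3 -m crank '[[[0,0,0.03,0,0,0,45],[0,0,0,0,0,0,45],[0,0,0.03,0,0,0,45],[0,0,0,0,0,0,45],[0,0,0,0,0,0,45],[0,0,0,0,0,0,45],[0,0,0,0,0,0,45],[0,0,0,0,0,0,45]]]' >/dev/null; python3 go.py 554.6 125 85 90; done
```

```text
t 33.0 pos [554.6 125.1  86.5] yaw 89.9 tilt [0.05 0.01] turnz units -0.01 shift units -0.0 0.0 0.06 F [4.8 2.8 2.1] T [ 0.41 -0.7  -0.01] grip 27.138833922284675 0.6478838105997139 q6 0.02
t 33.9 pos [554.7 125.2  85.1] yaw 89.9 tilt [0.08 0.01] turnz units -0.01 shift units -0.01 -0.01 0.0 F [5.5 3.7 4.6] T [ 0.5  -0.8  -0.05] grip 27.23698244907837 0.6460348820429282 q6 0.02
```

Light contact with a lateral push of (+5,+4) N shows the fixed cup is slightly more toward +x,+y. I release, rise and go to cup B.

```bash

python3 -m crank '[[[0,0,0,0,0,0,60],[0,0,0,0,0,0,70],[0,0,0,0,0,0,85],[0,0,0,0,0,0,85],[0,0,0,0,0,0,85],[0,0,-0.6,0,0,0,85],[0,0,-1,0,0,0,85],[0,0,-1,0,0,0,85]]]' 25
python3 -m crank '[[[-0.8,-0.3,-0.3,0,0,0,85],[-1,-0.4,0,0,0,0,85],[-1,-0.4,0,0,0,0,85],[-1,-0.4,0,0,0,0,85],[-1,-0.4,0,0,0,0,85],[-1,-0.4,0,0,0,0,85],[-1,-0.4,0,0,0,0,85],[-1,-0.4,0,0,0,0,85]]]' 25
python3 where.py;python3 go.py 409.2 -250.6 41 90
```

```text
time_s: 34.65
eef_pos: [554.0, 125.0, 150.3]
ee_rot: [-0.0, 0.708, 0.706, -0.0]
force: [0.6, 0.2, -1.0]
grip_width: 0.995
grip_force: 0.0
time_s: 35.45
eef_pos: [475.8, -70.7, 157.3]
ee_rot: [-0.0, 0.708, 0.707, -0.0]
force: [-0.3, 0.0, 0.2]
grip_width: 0.993
grip_force: 0.0
top [220, 168, 19, 37, 257] [629.5 228.1]
top [249, 197, 20, 21, 336] [560.9 128.5]
top [372, 204, 19, 19, 268] [ 549.2 -266.1]
top [368, 247, 18, 19, 277] [ 409.2 -251.4]
grip top [201, 234, 5, 27, 91] [426.  297.9  58. ]
scene [380, 211, 13, 17, 153] [424.5 134.4]
scene [409, 223, 24, 36, 669] [530.5 157.7]
scene [260, 275, 24, 31, 553] [ 409.1 -249.4]
scene [291, 312, 26, 32, 614] [ 550.  -263.6]
grip scene [415, 183, 27, 16, 143] [430.1 299.1  58. ]
t 35.5 pos [475.6 -71.9 157.3] yaw 89.7 tilt [-0.02 -0.02] turnz units -0.03 shift units -7.15 -2.66 4.65 F [ 0.8  0.2 -1. ] T [ 0.03 -0.02  0.  ] grip 0.0 0.9966144105590188 q6 -0.39
```

```bash

python3 -m crank '[[[-1,-0.4,0,0,0,-0.03,85],[-1,-0.4,0,0,0,0,85],[-1,-0.4,0,0,0,0,85],[-1,-0.4,0,0,0,0,85],[-1,-0.4,0,0,0,0,85],[-1,-0.4,0,0,0,0,85],[-1,-0.26,0.2,0,0,0,85],[-0.15,0,0.8,0,0,0,85]]]' 25
python3 -m crank '[[[0,0,0.8,0,0,0,85],[0,0,0.8,0,0,0,85],[0,0,0.8,0,0,0,85],[0,0,0.7,0,0,0,85],[0,0,0.5,0,0,0,85],[0,0,0,0,0,0,85],[0,0,0,0,0,0,85],[0,0,0,0,0,0,85]]]' 25
python3 go.py 409.2 -250.6 41 90
```

```text
time_s: 36.35
eef_pos: [410.7, -251.2, 133.4]
ee_rot: [0.002, 0.707, 0.707, -0.0]
force: [0.8, -0.5, 0.4]
grip_width: 1.0
grip_force: 0.0
time_s: 37.15
eef_pos: [410.7, -248.8, 43.0]
ee_rot: [0.001, 0.706, 0.708, 0.0]
force: [0.4, 0.3, 0.2]
grip_width: 0.995
grip_force: 0.0
t 37.1 pos [ 410.7 -248.8   43. ] yaw 90.2 tilt [ 0.05 -0.05] turnz units 0.02 shift units -0.07 -0.06 0.08 F [0.4 0.3 0.2] T [-0.02 -0.04  0.  ] grip 0.0 0.9952481532205062 q6 -0.79
```

```bash

python3 -m crank '[[[-0.07,-0.06,0.05,0,0,0.02,85],[0,0,0,0,0,0,60],[0,0,0,0,0,0,45],[0,0,0,0,0,0,45],[0,0,0,0,0,0,45],[0,0,0,0,0,0,45],[0,0,0,0,0,0,45],[0,0,0,0,0,0,45]]]' 25
python3 go.py 555.5 125.6 150 90
python3 -m crank '[[[0,0,-0.3,0,0,0,45],[0,0,-0.8,0,0,0,45],[0,0,-1,0,0,0,45],[0,0,-1,0,0,0,45],[0,0,-1,0,0,0,45],[0,0,-1,0,0,0,45],[1,0.39,-0.3,0,0,0,45],[1,0.39,0,0,0,0,45]]]' 25
python3 -m crank '[[[1,0.39,0,0,0,0,45],[1,0.39,0,0,0,0,45],[1,0.39,0,0,0,0,45],[1,0.39,0,0,0,0,45],[1,0.39,0,0,0,0,45],[1,0.39,0,0,0,0,45],[1,0.39,0,0,0,0,45],[1,0.39,0,0,0,0,45]]]' 25
python3 -m crank '[[[1,0.39,0,0,0,0,45],[1,0.39,0,0,0,0,45],[1,0.39,0,0,0,0,45],[1,0.39,0,0,0,0,45],[0.9,0.35,0,0,0,0,45],[0,0,0,0,0,0,45],[0,0,0,0,0,0,45],[0,0,0,0,0,0,45]]]' 25
python3 go.py 555.5 125.6 115 90
```

```text
time_s: 37.95
eef_pos: [409.1, -250.8, 41.6]
ee_rot: [0.001, 0.707, 0.707, -0.0]
force: [0.0, 0.4, 4.3]
grip_width: 0.645
grip_force: 25.4
t 38.0 pos [ 409.1 -250.8   41.6] yaw 90.0 tilt [ 0.04 -0.05] turnz units -0.0 shift units 15.05 5.86 -4.33 F [0.  0.4 4.3] T [ 0.    0.21 -0.03] grip 25.427383077330887 0.6445626466446654 q6 -0.79
time_s: 38.75
eef_pos: [428.8, -200.4, 177.8]
ee_rot: [0.001, 0.708, 0.706, 0.0]
force: [0.4, -0.3, -0.7]
grip_width: 0.647
grip_force: 26.7
time_s: 39.55
eef_pos: [506.5, 0.7, 176.5]
ee_rot: [0.0, 0.707, 0.707, 0.0]
force: [0.5, 0.1, 0.2]
grip_width: 0.642
grip_force: 26.7
time_s: 40.35
eef_pos: [553.9, 121.2, 176.2]
ee_rot: [-0.0, 0.707, 0.707, -0.0]
force: [1.0, -0.7, -0.9]
grip_width: 0.647
grip_force: 26.7
t 40.4 pos [553.9 121.2 176.2] yaw 89.9 tilt [-0.01 -0.01] turnz units -0.01 shift units 0.17 0.06 2.45 F [ 1.  -0.7 -0.9] T [-0.01 -0.03 -0.04] grip 26.669831075705588 0.6472470234348784 q6 0.01
```

```bash

python3 -m crank '[[[0.17,0.06,0.3,0,0,0,45],[0,0,0.6,0,0,0,45],[0,0,0.6,0,0,0,45],[0,0,0.4,0,0,0,45],[0,0,0.3,0,0,0,45],[0,0,0.15,0,0,0,45],[0,0,0,0,0,0,45],[0,0,0,0,0,0,45]]]'>/dev/null
python3 go.py 555.5 125.6 112 90
python3 -m crank '[[[0,0,0.04,0,0,0,45],[0,0,0,0,0,0,45],[0,0,0.04,0,0,0,45],[0,0,0,0,0,0,45],[0,0,0.04,0,0,0,45],[0,0,0,0,0,0,45],[0,0,0,0,0,0,45],[0,0,0,0,0,0,45]]]' >/dev/null
python3 go.py 555.5 125.6 112 90
```

```text
t 41.1 pos [555.6 126.3 117.5] yaw 90.0 tilt [-0.01 -0.  ] turnz units -0.0 shift units -0.03 -0.0 0.22 F [-1.6 -0.1 -1. ] T [-0.01  0.33  0.01] grip 26.650899171363562 0.6445700331105754 q6 0.02
t 42.0 pos [555.4 126.3 114.3] yaw 90.0 tilt [-0.04 -0.  ] turnz units -0.0 shift units -0.03 0.0 0.09 F [-4.3  0.4  4.3] T [-0.11  0.97  0.  ] grip 26.861075372435153 0.6449622978966447 q6 0.02
```

```bash

python3 -m crank '[[[-0.02,-0.05,0,0,0,0,45],[0,0,0,0,0,0,45],[0,0,0.03,0,0,0,45],[0,0,0,0,0,0,45],[0,0,0.03,0,0,0,45],[0,0,0,0,0,0,45],[0,0,0,0,0,0,45],[0,0,0,0,0,0,45]]]' >/dev/null
python3 go.py 554.5 125.6 112 90
python3 -m crank '[[[0,0,0.02,0,0,0,45],[0,0,0,0,0,0,45],[0,0,0.02,0,0,0,45],[0,0,0,0,0,0,45],[0,0,0,0,0,0,45],[0,0,0,0,0,0,45],[0,0,0,0,0,0,45],[0,0,0,0,0,0,45]]]' >/dev/null
python3 go.py 554.5 125.6 112 90
```

```text
t 42.8 pos [554.5 125.8 112.9] yaw 90.0 tilt [0.02 0.  ] turnz units -0.0 shift units -0.01 -0.0 0.04 F [-0.2  0.6  3.9] T [0.01 0.14 0.04] grip 27.014085904229432 0.6481155324849879 q6 0.02
t 43.5 pos [554.4 125.8 112. ] yaw 90.0 tilt [ 0. -0.] turnz units -0.0 shift units -0.01 0.0 0.0 F [-1.6 -0.1  6. ] T [-0.02  0.39  0.05] grip 27.10818999214098 0.6460063089444664 q6 0.02
```

```bash

python3 -m crank '[[[0,0,0,0,0,0,60],[0,0,0,0,0,0,70],[0,0,0,0,0,0,85],[0,0,0,0,0,0,85],[0,0,0,0,0,0,85],[0,0,-0.6,0,0,0,85],[0,0,-1,0,0,0,85],[0,0,-0.6,0,0,0,85]]]' 25
python3 -m crank '[[[-0.8,0,-0.3,0,0,0,85],[-1,0,0,0,0,0,85],[-1,0,0,0,0,0,85],[-1,0,0,0,0,0,85],[-1,0,0,0,0,0,85],[-1,0,0,0,0,0,85],[-1,0,0,0,0,0,85],[-1,0,0,0,0,0,85]]]' 25
python3 where.py;python3 go.py 549.5 -265.3 41 90
```

```text
time_s: 44.35
eef_pos: [554.8, 125.8, 168.4]
ee_rot: [0.001, 0.707, 0.707, 0.001]
force: [-0.1, -0.1, -0.9]
grip_width: 0.994
grip_force: 0.0
time_s: 45.15
eef_pos: [554.2, -70.3, 174.3]
ee_rot: [-0.0, 0.707, 0.707, 0.0]
force: [-0.1, 0.1, 0.1]
grip_width: 0.994
grip_force: 0.0
top [220, 168, 19, 37, 255] [629.5 228.1]
top [247, 195, 22, 23, 389] [564.2 131.9]
top [372, 204, 19, 19, 268] [ 549.2 -266.1]
grip top [201, 234, 5, 26, 85] [430.1 298.5  58. ]
scene [355, 176, 34, 16, 318] [313.8 187. ]
scene [382, 210, 11, 14, 103] [421.4 141.4]
scene [409, 214, 25, 45, 857] [508.7 183.7]
scene [291, 312, 26, 32, 613] [ 550.  -263.6]
grip scene [415, 183, 27, 16, 142] [430.3 299.2  58. ]
t 45.2 pos [554.3 -71.7 174.2] yaw 89.8 tilt [ 0.   -0.03] turnz units -0.02 shift units -7.74 -0.19 5.33 F [0.2 0.9 0.4] T [ 0.02  0.   -0.04] grip 0.0 0.9934986333458325 q6 -0.33
```

```bash

python3 -m crank '[[[-1,0,0,0,0,0,85],[-1,0,0,0,0,0,85],[-1,0,0,0,0,0,85],[-1,0,0,0,0,0,85],[-1,0,0.3,0,0,0,85],[-1,-0.1,0.6,0,0,0,85],[-1,-0.1,0.8,0,0,0,85],[-0.74,0,0.8,0,0,0,85]]]' 25
python3 -m crank '[[[0,0,0.8,0,0,0,85],[0,0,0.8,0,0,0,85],[0,0,0.6,0,0,0,85],[0,0,0.5,0,0,0,85],[0,0,0,0,0,0,85],[0,0,0,0,0,0,85],[0,0,0,0,0,0,85],[0,0,0,0,0,0,85]]]' 25
python3 go.py 549.5 -265.3 41 90
```

```text
time_s: 46.05
eef_pos: [549.2, -263.6, 111.2]
ee_rot: [0.0, 0.707, 0.707, 0.0]
force: [0.7, 0.4, -0.4]
grip_width: 0.992
grip_force: 0.0
time_s: 46.85
eef_pos: [549.7, -262.9, 45.2]
ee_rot: [0.001, 0.707, 0.707, 0.0]
force: [0.2, 0.1, 0.4]
grip_width: 0.993
grip_force: 0.0
t 46.9 pos [ 549.7 -262.9   45.2] yaw 90.0 tilt [ 0.07 -0.05] turnz units -0.0 shift units -0.1 -0.01 0.17 F [0.2 0.1 0.4] T [0.04 0.   0.01] grip 0.0 0.9931205937043921 q6 -0.64
```

```bash

python3 -m crank '[[[-0.1,-0.01,0.15,0,0,0,85],[0,0,0,0,0,0,60],[0,0,0,0,0,0,45],[0,0,0,0,0,0,45],[0,0,0,0,0,0,45],[0,0,0,0,0,0,45],[0,0,0,0,0,0,45],[0,0,0,0,0,0,45]]]' 25
python3 -m crank '[[[0,0,-0.3,0,0,0,45],[0,0,-0.8,0,0,0,45],[0,0,-1,0,0,0,45],[0,0,-1,0,0,0,45],[0,0,-1,0,0,0,45],[0,0,-1,0,0,0,45],[0,0,-1,0,0,0,45],[1,0,-0.3,0,0,0,45]]]' 25
python3 -m crank '[[[1,0,0,0,0,0,45],[1,0,0,0,0,0,45],[1,0,0,0,0,0,45],[1,0,0,0,0,0,45],[1,0,0,0,0,0,45],[1,0,0,0,0,0,45],[1,0,0,0,0,0,45],[1,0,0,0,0,0,45]]]' 25
python3 -m crank '[[[1,0,0,0,0,0,45],[1,0,0,0,0,0,45],[1,0,0,0,0,0,45],[1,0,0,0,0,0,45],[1,0.1,0,0,0,0,45],[0.6,0.1,0,0,0,0,45],[0,0,0,0,0,0,45],[0,0,0,0,0,0,45]]]' 25
python3 go.py 554.6 125.8 145 90
```

```text
time_s: 47.65
eef_pos: [549.2, -265.4, 40.9]
ee_rot: [0.0, 0.707, 0.707, 0.0]
force: [0.1, 0.1, 5.4]
grip_width: 0.645
grip_force: 26.3
time_s: 48.45
eef_pos: [549.3, -242.2, 203.2]
ee_rot: [0.002, 0.708, 0.706, 0.0]
force: [0.8, 1.0, -0.3]
grip_width: 0.648
grip_force: 26.6
time_s: 49.25
eef_pos: [548.8, -39.1, 200.6]
ee_rot: [-0.0, 0.707, 0.707, -0.0]
force: [0.5, -0.6, -0.6]
grip_width: 0.64
grip_force: 26.6
time_s: 50.05
eef_pos: [554.1, 99.3, 200.4]
ee_rot: [-0.0, 0.707, 0.707, -0.0]
force: [0.1, 0.1, -0.2]
grip_width: 0.645
grip_force: 26.6
t 50.0 pos [554.1  99.3 200.4] yaw 90.0 tilt [-0.02 -0.02] turnz units -0.0 shift units 1.06 0.02 2.22 F [ 0.1  0.1 -0.2] T [-0.03  0.01 -0.03] grip 26.643557430943474 0.644848037706419 q6 -0.03
```

```bash

python3 -m crank '[[[0.6,0.02,0,0,0,0,45],[0.46,0,0.2,0,0,0,45],[0,0,0.6,0,0,0,45],[0,0,0.6,0,0,0,45],[0,0,0.4,0,0,0,45],[0,0,0.3,0,0,0,45],[0,0,0.12,0,0,0,45],[0,0,0,0,0,0,45]]]'>/dev/null
python3 go.py 554.6 125.8 138 90
python3 -m crank '[[[0,0,0,0,0,0,45],[0,0,0.04,0,0,0,45],[0,0,0,0,0,0,45],[0,0,0.04,0,0,0,45],[0,0,0,0,0,0,45],[0,0,0,0,0,0,45],[0,0,0,0,0,0,45],[0,0,0,0,0,0,45]]]' >/dev/null
python3 go.py 554.6 125.8 138 90
```

```text
t 50.9 pos [554.7 126.3 144.9] yaw 90.0 tilt [-0.01  0.  ] turnz units -0.0 shift units -0.02 -0.0 0.28 F [-0.2 -0.  -0. ] T [-0.01  0.    0.02] grip 26.646254044608213 0.6456229956836548 q6 0.02
t 51.6 pos [554.7 126.3 143.1] yaw 90.0 tilt [-0.  0.] turnz units -0.0 shift units -0.02 -0.0 0.2 F [-0.5 -0.6 -0.5] T [ 0.03 -0.01  0.05] grip 26.652444981154986 0.6456985420673007 q6 0.02
```

```bash

for i in 1 2; do python3 -m crank '[[[-0.01,0,0.04,0,0,0,45],[0,0,0,0,0,0,45],[0,0,0.04,0,0,0,45],[0,0,0,0,0,0,45],[0,0,0,0,0,0,45],[0,0,0,0,0,0,45],[0,0,0,0,0,0,45],[0,0,0,0,0,0,45]]]' >/dev/null
python3 go.py 554.6 125.8 138 90;done
```

```text
t 52.5 pos [554.6 126.  141. ] yaw 90.0 tilt [-0.01 -0.  ] turnz units -0.0 shift units -0.01 -0.0 0.12 F [-0.4  0.2 -0.2] T [-0.01  0.13  0.  ] grip 26.614396826480515 0.6495693131354693 q6 0.02
t 53.2 pos [554.7 125.8 139.1] yaw 90.0 tilt [0.01 0.  ] turnz units -0.0 shift units 0.0 -0.0 0.04 F [-1.1  0.7  1.1] T [0.09 0.21 0.01] grip 26.72175780016792 0.6415204355534034 q6 0.02
```

```bash

python3 -m crank '[[[0,0,0.03,0,0,0,45],[0,0,0,0,0,0,45],[0,0,0.02,0,0,0,45],[0,0,0,0,0,0,45],[0,0,0,0,0,0,45],[0,0,0,0,0,0,45],[0,0,0,0,0,0,45],[0,0,0,0,0,0,45]]]' >/dev/null
python3 go.py 554.6 125.8 138 90
python3 -m crank '[[[0,0,0,0,0,0,60],[0,0,0,0,0,0,70],[0,0,0,0,0,0,85],[0,0,0,0,0,0,85],[0,0,0,0,0,0,85],[0,0,-0.6,0,0,0,85],[0,0,-1,0,0,0,85],[0,0,-1,0,0,0,85]]]' 25
python3 -m crank '[[[-0.3,-1,0,0,0,0,85],[-0.3,-1,0,0,0,0,85],[0,-1,0,0,0,0,85],[0,-1,0,0,0,0,85],[0,-1,0,0,0,0,85],[0,-1,0,0,0,0,85],[0,0,0,0,0,0,85],[0,0,0,0,0,0,85]]]' 60
python3 where.py; python3 go.py 448.6 302.3 130 -173.4;python3 see.py n1 540 150 100 50
```

```text
t 54.0 pos [554.9 125.7 138.3] yaw 90.0 tilt [ 0.06 -0.  ] turnz units -0.0 shift units 0.0 -0.01 0.01 F [-0.5  1.   6.4] T [0.02 0.39 0.02] grip 26.98907960785202 0.6440934417473442 q6 0.02
time_s: 54.85
eef_pos: [554.5, 125.7, 203.4]
ee_rot: [-0.0, 0.707, 0.707, -0.0]
force: [-0.5, 0.9, 0.6]
grip_width: 0.994
grip_force: 0.0
time_s: 55.65
eef_pos: [405.0, 110.8, 203.2]
ee_rot: [0.0, 0.707, 0.707, 0.0]
force: [0.2, 0.1, 0.4]
grip_width: 0.994
grip_force: 0.0
top [220, 168, 19, 37, 255] [629.5 228.1]
grip top [201, 234, 4, 15, 34] [452.3 301.7  58. ]
scene [380, 211, 13, 18, 159] [424.5 134.4]
grip scene [415, 183, 26, 17, 142] [430.7 299.   58. ]
t 55.8 pos [405.4 110.7 202.9] yaw 90.0 tilt [ 0.03 -0.  ] turnz units -12.08 shift units -2.6 7.41 2.92 F [ 0.5  0.6 -0.4] T [ 0.01 -0.07  0.03] grip 0.0 0.9936135662458762 q6 -0.01
scene 372 173 scale 4.0
top 199 159 scale 4.0
```

View pics/n1.png

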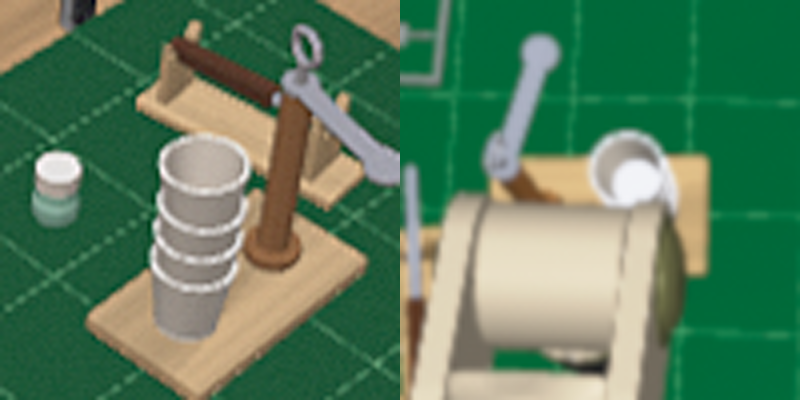

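n1: three cups nest upright in the fixed cup, the keeper is swung clear, and the rod lies in both forks. I now fetch the rod from the rest with the same grasp as before.

```bash

python3 -m crank '[[[0,0,0,0,0,-1,85],[0,0,0,0,0,-1,85],[0,0,0,0,0,-1,85],[0,0,0,0,0,-1,85],[0,0,0,0,0,-1,85],[0,0,0,0,0,-1,85],[0,0,0,0,0,-1,85],[0,0,0,0,0,-1,85]]]' 60
python3 -m crank '[[[0,0,0,0,0,-1,85],[0,0,0,0,0,-1,85],[0,0,0,0,0,-1,85],[0,0,0,0,0,-1,85],[0,0.5,0,0,0,-0.08,85],[-0.3,1,0,0,0,0,85],[-0.4,1,0,0,0,0,85],[-0.4,1,0,0,0,0,85]]]'
python3 -m crank '[[[-0.4,1,0,0,0,0,85],[-0.4,1,0.2,0,0,0,85],[-0.4,1,0.5,0,0,0,85],[-0.3,0.9,0.5,0,0,0,85],[0,0,0,0,0,0,85],[0,0,0,0,0,0,85],[0,0,0,0,0,0,85],[0,0,0,0,0,0,85]]]'
python3 go.py 444.5 302.4 49.1 -173.4;
```

```text
time_s: 56.65
eef_pos: [405.1, 110.8, 202.6]
ee_rot: [-0.0, 0.222, 0.975, -0.0]
force: [0.0, 0.8, 0.2]
grip_width: 0.994
grip_force: 0.0
time_s: 57.45
eef_pos: [422.6, 201.9, 202.6]
ee_rot: [-0.0, -0.058, 0.998, -0.0]
force: [1.0, -0.9, 0.3]
grip_width: 0.999
grip_force: 0.0
time_s: 58.25
eef_pos: [448.4, 301.5, 173.3]
ee_rot: [0.0, -0.057, 0.998, 0.0]
force: [0.0, -0.3, 0.0]
grip_width: 0.994
grip_force: 0.0
t 58.2 pos [448.4 301.5 173.3] yaw -173.4 tilt [0.05 0.01] turnz units -0.0 shift units 0.15 0.05 4.97 F [ 0.  -0.3  0. ] T [ 0.03  0.02 -0.02] grip 0.0 0.994435246145835 q6 -1.31
```

```bash

python3 -m crank '[[[0.15,0.04,0.6,0,0,0,85],[0,0,0.9,0,0,0,85],[0,0,0.9,0,0,0,85],[0,0,0.9,0,0,0,85],[0,0,0.8,0,0,0,60],[0,0,0.5,0,0,0,60],[0,0,0.37,0,0,0,60],[0,0,0,0,0,0,40]]]' 60
python3 go.py 444.5 302.4 49.1 -173.4;
python3 -m crank '[[[0,0,0,0,0,0,0],[0,0,0,0,0,0,0],[0,0,0,0,0,0,0],[0,0,0,0,0,0,0],[0,0,0,0,0,0,0],[0,0,0,0,0,0,0],[0,0,0,0,0,0,0],[0,0,0,0,0,0,0]]]'
python3 go.py 444.5 302.4 49.1 -173.4;
```

```text
time_s: 59.05
eef_pos: [444.0, 302.4, 48.0]
ee_rot: [-0.0, -0.058, 0.998, -0.0]
force: [0.1, 0.1, 0.4]
grip_width: 0.545
grip_force: 0.0
t 59.0 pos [444.  302.4  48. ] yaw -173.4 tilt [-0.06 -0.02] turnz units 0.0 shift units -0.02 -0.0 -0.04 F [0.1 0.1 0.4] T [ 0.   -0.06 -0.03] grip 0.0 0.5451091795963275 q6 -1.31
time_s: 59.85
eef_pos: [444.7, 303.0, 49.6]
ee_rot: [0.001, -0.058, 0.998, 0.0]
force: [-0.8, -0.1, 6.5]
grip_width: 0.146
grip_force: 60.1
t 59.9 pos [444.7 303.   49.6] yaw -173.4 tilt [0.1  0.04] turnz units 0.0 shift units 0.01 -0.02 0.02 F [-0.8 -0.1  6.5] T [ 0.02  0.22 -0.01] grip 60.13301610946655 0.14622023822000438 q6 -1.31
```

```bash

python3 -m crank '[[[0,0,-0.5,0,0,0,0],[0,0,-1,0,0,0,0],[0,0,-1,0,0,0,0],[0,0,-1,0,0,0,0],[0,0,-1,0,0,0,0],[0,0,-1,0,0,0,0],[-0.5,0.4,-0.3,0,0,0,0],[-0.8,0.4,0,0,0,0,0]]]'
python3 -m crank '[[[-0.9,0.4,0,0,0,0,0],[-0.9,0.4,0,0,0,0,0],[-0.9,0.36,0,0,0,0,0],[-0.9,0,0,0,0,0,0],[-0.74,0,0,0,0,0,0],[0,0,0,0,0,1,0],[0,0,0,0,0,1,0],[0,0,0,0,0,1,0]]]'
python3 -m crank '[[[0,0,0,0,0,1,0],[0,0,0,0,0,1,0],[0,0,0,0,0,1,0],[0,0,0,0,0,1,0],[0,0,0,0,0,1,0],[0,0,0,0,0,1,0],[0,0,0,0,0,1,0],[0,0,0,0,0,1,0]]]'
python3 -m crank '[[[0,0,0,0,0,1,0],[0,0,0,0,0,1,0],[0,0,0,0,0,0.32,0],[0,0,0,0,0,0,0],[0,0,0,0,0,0,0],[0,0,0,0,0,0,0],[0,0,0,0,0,0,0],[0,0,0,0,0,0,0]]]'
python3 go.py 579.4 368.1 194.6 80;python3 chk.py
python3 - <<'E'
from h import *
im=capture("scene");hsv=cv2.cvtColor(im,cv2.COLOR_BGR2HSV);p=sense()["eef_pos"];M=rot().as_matrix();d=-M[:,0]
A=[proj("scene",p+d*k-M[:,2]*5.4) for k in(60,100,134)];print(np.round(A,1),"loop",proj("scene",(552.5,215.5,200)))
# steel in each row between rows near the rod tip
for v in range(int(A[0][1])-4,int(A[2][1])+30,3):
    w=np.where((hsv[v,430:475,1]<70)&(hsv[v,430:475,2]>90))[0]+430;print(v,w.tolist(),end="; ")
E
```

```text
time_s: 60.65
eef_pos: [474.5, 326.8, 196.4]
ee_rot: [0.002, -0.058, 0.998, 0.001]
force: [-0.1, -0.7, -1.3]
grip_width: 0.145
grip_force: 59.3
time_s: 61.45
eef_pos: [578.5, 367.4, 194.1]
ee_rot: [-0.0, 0.154, 0.988, -0.0]
force: [-0.3, -0.1, -0.6]
grip_width: 0.145
grip_force: 59.3
time_s: 62.25
eef_pos: [578.5, 367.5, 194.3]
ee_rot: [0.0, 0.654, 0.756, 0.0]
force: [0.3, 0.8, -0.9]
grip_width: 0.147
grip_force: 59.3
time_s: 63.05
eef_pos: [578.6, 367.6, 193.6]
ee_rot: [-0.0, 0.766, 0.643, -0.0]
force: [-0.4, -0.3, -1.0]
grip_width: 0.148
grip_force: 59.3
t 63.0 pos [578.6 367.6 193.6] yaw 80.1 tilt [-0. -0.] turnz units 0.01 shift units 0.03 0.03 -0.04 F [-0.4 -0.3 -1. ] T [ 0.   -0.06 -0.05] grip 59.29199695587158 0.14833377479812915 q6 0.57
loop in rod: 174.3 y 0.5 z -0.8 yaw 80.1 [-0.4 -0.3 -1. ] q [ 0.4   0.71  0.98 -0.    1.45  0.57]
[[476.4 172.6]
 [464.5 177.8]
 [454.2 182.4]] loop (np.float64(448.12877420842165), np.float64(184.90852478090008))
168 []; 171 [474]; 174 [467, 468, 469, 470, 471, 472, 473, 474]; 177 [460, 461, 462, 463, 464, 465, 466, 467, 468, 469, 470]; 180 [445, 446, 447, 448, 449, 450, 454, 455, 456, 457, 458, 459, 460, 461, 462, 463, 464]; 183 [445, 446, 449, 450, 451, 452, 453, 454, 455, 456]; 186 [445, 446, 447, 450, 451, 452]; 189 [446, 447, 448, 449, 450]; 192 [442, 443, 444, 445, 446, 447, 448, 449, 450, 451]; 195 [443, 444, 445, 446, 447, 448, 449, 450, 451, 452]; 198 [433, 447, 448, 449, 450, 451, 452, 453, 454, 455]; 201 [450, 451, 452, 453, 454, 455, 456, 457, 458]; 204 [453, 454, 455, 456, 457, 458, 459, 460, 461]; 207 [456, 457, 458, 459, 460, 461, 462, 463, 464, 465]; 210 [430, 431, 432, 433, 459, 460, 461, 462, 463, 464, 465, 466, 467, 468];
```

The predicted rod line and the loop in the image agree, so I insert.

```bash

python3 -m crank '[[[-0.3,0.02,-0.03,0,0,0,0],[-0.3,0,0,0,0,0,0],[-0.3,0,0,0,0,0,0],[-0.3,0,0,0,0,0,0],[-0.3,0,0,0,0,0,0],[0,0,0,0,0,0,0],[0,0,0,0,0,0,0],[0,0,0,0,0,0,0]]]'
python3 chk.py
python3 -m crank '[[[-0.3,0,0,0,0,0,0],[-0.3,0,0,0,0,0,0],[-0.3,0,0,0,0,0,0],[-0.3,0,0,0,0,0,0],[0,0,0,0,0,0,0],[0,0,0,0,0,0,0],[0,0,0,0,0,0,0],[0,0,0,0,0,0,0]]]'
python3 chk.py; python3 go.py 552 215 200
```

```text
time_s: 63.9
eef_pos: [572.6, 330.8, 194.3]
ee_rot: [-0.0, 0.766, 0.643, 0.0]
force: [0.6, -0.7, -0.5]
grip_width: 0.141
grip_force: 59.3
loop in rod: 137.0 y 0.1 z -0.1 yaw 80.1 [ 0.6 -0.7 -0.5] q [0.35 0.65 1.08 0.   1.41 0.52]
time_s: 64.7
eef_pos: [567.4, 301.2, 194.2]
ee_rot: [-0.0, 0.766, 0.643, 0.0]
force: [-0.4, 0.0, -0.3]
grip_width: 0.145
grip_force: 59.3
loop in rod: 107.0 y 0.1 z -0.2 yaw 80.1 [-0.4  0.  -0.3] q [0.31 0.6  1.16 0.   1.38 0.48]
t 64.7 pos [567.4 301.2 194.2] yaw 80.1 tilt [-0.  0.] turnz units -0.0 shift units -3.5 -0.01 -0.23 F [-0.4  0.  -0.3] T [ 0.03 -0.02 -0.01] grip 59.290096163749695 0.1451805483086354 q6 0.48
```

```bash

python3 -m crank '[[[-0.03,0.48,0,0,0,1,0],[-0.03,0.48,0,0,0,1,0],[-0.03,0.48,0,0,0,1,0],[-0.03,0.48,0,0,0,1,0],[-0.01,0.24,0,0,0,0.5,0],[-0.01,0.24,0,0,0,0.5,0],[-0.01,0.24,0,0,0,0.5,0],[-0.01,0.24,0,0,0,0.5,0]]]' >/dev/null; python3 chk.py
python3 -m crank '[[[-0.01,0.24,0,0,0,0.5,0],[-0.01,0.24,0,0,0,0.5,0],[-0.01,0.24,0,0,0,0.5,0],[-0.01,0.24,0,0,0,0.5,0],[-0.01,0.24,0,0,0,0.5,0],[-0.01,0.24,0,0,0,0.5,0],[-0.01,0.24,0,0,0,0.5,0],[-0.01,0.24,0,0,0,0.5,0]]]' >/dev/null; python3 chk.py
python3 -m crank '[[[-0.01,0.24,0,0,0,0.5,0],[-0.01,0.24,0,0,0,0.5,0],[-0.01,0.24,0,0,0,0.5,0],[-0.01,0.24,0,0,0,0.5,0],[-0.01,0.24,0,0,0,0.5,0],[-0.01,0.24,0,0,0,0.5,0],[-0.01,0.24,0,0,0,0.5,0],[0,0,0,0,0,0,0]]]' >/dev/null; python3 chk.py
```

```text
loop in rod: 106.8 y 0.8 z -0.3 yaw 31.9 [ 0.3 -2.  -0.8] q [ 0.22  0.69  1.01 -0.    1.44  1.24]
loop in rod: 106.3 y 1.0 z -0.2 yaw -0.1 [ 1.1 -0.1 -0.7] q [ 0.15  0.68  1.03 -0.    1.43  1.73]
loop in rod: 105.8 y 0.7 z -0.0 yaw -28.0 [ 4.1 -1.  -2.2] q [ 0.09  0.63  1.12 -0.    1.4   2.15]
```

```bash
cat > eye.py <<'E'
from h import *
L=np.array([552.5,215.0]);st=sense()
for n in("scene","top"):
    im=capture(n);hsv=cv2.cvtColor(im,cv2.COLOR_BGR2HSV);u0,v0=map(int,proj(n,(*L,172)))
    m=(hsv[...,0]>105)&(hsv[...,0]<130)&(hsv[...,1]>15)&(hsv[...,1]<70)&(hsv[...,2]>110)
    P=[]
    for v in range(v0-50,v0+50):
        for u in range(u0-50,u0+50):
            if m[v,u]:
                q=onz(n,u,v,172)[:2]-L;r=np.hypot(*q)
                if 45<r<106: P.append((np.arctan2(q[0],-q[1]),r))
    P=np.array(P)
    if len(P): print(n,len(P),"median world angle",np.median(P[:,0]).round(3),"std",P[:,0].std().round(3),"max r",P[:,1].max().round(0), "outer:",np.median(P[P[:,1]>75][:,0]).round(3))
E
python3 eye.py
```

```text
scene 98 median world angle 0.355 std 0.945 max r 100.0 outer: 0.357
top 82 median world angle 0.346 std 0.059 max r 101.0 outer: 0.347
```

```bash

python3 -m crank '[[[-0.01,0.24,0,0,0,0.5,0],[-0.01,0.24,0,0,0,0.5,0],[-0.01,0.24,0,0,0,0.5,0],[-0.01,0.24,0,0,0,0.5,0],[-0.01,0.19,0,0,0,0.4,0],[0,0,0,0,0,0,0],[0,0,0,0,0,0,0],[0,0,0,0,0,0,0]]]' >/dev/null; python3 chk.py;python3 eye.py
```

```text
loop in rod: 105.3 y 0.6 z -0.1 yaw -47.0 [ 4.7 -2.8 -0.5] q [ 0.06  0.57  1.21 -0.    1.36  2.45]
scene 94 median world angle 0.048 std 0.068 max r 101.0 outer: 0.048
top 78 median world angle 0.031 std 0.072 max r 102.0 outer: 0.031
```

The keeper is back over the stack (about 0.04 world, stand yaw about 0.03). I swivel the rod free and withdraw it.

```bash

python3 -m crank '[[[-0.03,-0.48,0,0,0,-1,0],[-0.03,-0.48,0,0,0,-1,0],[-0.03,-0.48,0,0,0,-1,0],[-0.03,-0.48,0,0,0,-1,0],[-0.03,-0.48,0,0,0,-1,0],[0,0,0,0,0,0,0],[0,0,0,0,0,0,0],[0,0,0,0,0,0,0]]]' >/dev/null; python3 chk.py
python3 -m crank '[[[0.4,0,0,0,0,0,0],[0.4,0,0,0,0,0,0],[0.4,0,0,0,0,0,0],[0.4,0,0,0,0,0,0],[0.4,0,0,0,0,0,0],[0.4,0,0,0,0,0,0],[0.3,0,0,0,0,0,0],[0,0,0,0,0,0,0]]]' >/dev/null; python3 chk.py;python3 eye.py
```

```text
loop in rod: 105.7 y 0.8 z -0.1 yaw -7.3 [-0.7  0.  -0.7] q [ 0.14  0.67  1.05 -0.    1.43  1.83]
loop in rod: 173.8 y 0.5 z -0.5 yaw -7.3 [ 0.1  0.2 -0.8] q [ 0.11  0.84  0.75 -0.    1.55  1.81]
scene 132 median world angle 0.097 std 0.947 max r 103.0 outer: 0.095
top 97 median world angle 0.032 std 0.066 max r 102.0 outer: 0.031
```

```bash

for i in 1 2 3; do python3 -m crank '[[[0,0,0,0,0,-1,0],[0,0,0,0,0,-1,0],[0,0,0,0,0,-1,0],[0,0,0,0,0,-1,0],[0,0,0,0,0,-1,0],[0,0,0,0,0,-1,0],[0,0,0,0,0,-1,0],[0,0,0,0,0,-1,0]]]' >/dev/null; done
python3 go.py 680 280 194 -173.4
```

```text
t 72.2 pos [704.3 197.5 194.6] yaw -174.8 tilt [-0.01  0.  ] turnz units -0.18 shift units 0.59 3.39 0.02 F [-0.8 -0.4 -0.9] T [-0.02  0.03  0.02] grip 59.297584891319275 0.14548666409747527 q6 -1.55
```

```bash

python3 -m crank '[[[0.1,0.5,0,0,0,-0.18,0],[0.1,0.8,0,0,0,0,0],[0.1,0.8,0,0,0,0,0],[0.15,0.8,0,0,0,0,0],[0.3,0.6,0,0,0,0,0],[0.8,0.4,0,0,0,0,0],[0.8,0.4,0,0,0,0,0],[0.8,0.4,0,0,0,0,0]]]' >/dev/null
python3 go.py 444.5 302.6 100 -173.4
python3 -m crank '[[[0.9,0,0,0,0,0,0],[0.9,0,0,0,0,0,0],[0.9,0,0,0,0,0,0],[0.9,0,0,0,0,0,0],[0.9,0,0,0,0,0,0],[0.9,0,0,0,0,0,0],[0.8,0,0,0,0,0,0],[0,0,0,0,0,0,0]]]' >/dev/null
python3 go.py 444.5 302.6 49.6 -173.4
```

```text
t 73.0 pos [612.3 306.9 194.2] yaw -173.7 tilt [-0. -0.] turnz units -0.04 shift units 6.69 0.6 3.77 F [ 0.5  0.4 -0.4] T [ 0.03  0.01 -0.06] grip 59.294196367263794 0.14347286821280017 q6 -1.39
t 73.8 pos [457.5 289.3 194.8] yaw -173.6 tilt [-0.01  0.  ] turnz units -0.03 shift units 0.46 0.59 5.81 F [-0.5  0.1 -1.2] T [-0.    0.01 -0.04] grip 59.28833305835724 0.13988146132541382 q6 -1.33
```

```bash

python3 -m crank '[[[0.25,0.3,0,0,0,-0.03,0],[0.2,0.3,0.4,0,0,0,0],[0,0,1,0,0,0,0],[0,0,1,0,0,0,0],[0,0,1,0,0,0,0],[0,0,0.8,0,0,0,0],[0,0,0,0,0,0,0],[0,0,0,0,0,0,0]]]' >/dev/null
python3 go.py 444.7 302.9 56.6 -173.4
```

```text
t 74.6 pos [447.  302.8  89.3] yaw -173.5 tilt [-0.02 -0.  ] turnz units -0.01 shift units 0.09 0.02 1.31 F [-0.2 -0.  -0.2] T [-0.   -0.04  0.01] grip 59.28719222545624 0.14491564386520014 q6 -1.31
```

```bash

python3 -m crank '[[[0.09,0.02,0.3,0,0,-0.01,0],[0,0,0.3,0,0,0,0],[0,0,0.25,0,0,0,0],[0,0,0.25,0,0,0,0],[0,0,0.2,0,0,0,0],[0,0,0,0,0,0,0],[0,0,0,0,0,0,0],[0,0,0,0,0,0,0]]]' >/dev/null
python3 go.py 444.7 302.9 49.6 -173.4
python3 -m crank '[[[0,0,0.1,0,0,0,0],[0,0,0.1,0,0,0,0],[0,0,0.05,0,0,0,0],[0,0,0,0,0,0,0],[0,0,0,0,0,0,0],[0,0,0,0,0,0,0],[0,0,0,0,0,0,0],[0,0,0,0,0,0,0]]]' >/dev/null
python3 go.py 444.7 302.9 49.6 -173.4
```

```text
t 75.4 pos [444.8 302.6  57.1] yaw -173.4 tilt [0.03 0.01] turnz units 0.0 shift units 0.0 0.01 0.3 F [ 0.2 -0.8 -0.9] T [ 0.05  0.01 -0.02] grip 59.29277300834656 0.13774360787973153 q6 -1.31
t 76.2 pos [444.7 302.6  50.6] yaw -173.4 tilt [0.01 0.  ] turnz units 0.0 shift units -0.0 0.01 0.04 F [ 0.4  0.3 -0.9] T [ 0.03 -0.01 -0.03] grip 59.29263889789581 0.1421793955420932 q6 -1.31
```

Just above the seat with no side force. I lower the last 0.8 mm, release and retreat.

```bash

python3 -m crank '[[[0,0,0.03,0,0,0,0],[0,0,0,0,0,0,0],[0,0,0,0,0,0,40],[0,0,0,0,0,0,40],[0,0,0,0,0,0,40],[0,0,0,0,0,0,40],[0,0,0,0,0,0,40],[0,0,-0.5,0,0,0,40]]]'
python3 -m crank '[[[0,0,-1,0,0,0,40],[0,0,-1,0,0,0,85],[0,0,-1,0,0,0,85],[0,0,-1,0,0,0,85],[0,0,-1,0,0,0,85],[0,0,-1,0,0,0,85],[0.8,0,0,0,0,0,85],[0.8,0,0,0,0,0,85]]]'
python3 -m crank '[[[0.8,0,0,0,0,0,85],[0.8,0,0,0,0,0,85],[0,0,0,0,0,0,85],[0,0,0,0,0,0,85],[0,0,0,0,0,0,85],[0,0,0,0,0,0,85],[0,0,0,0,0,0,85],[0,0,0,0,0,0,85]]]'
python3 eye.py; python3 where.py
python3 - <<'E'
from h import *
hsv=cv2.cvtColor(cv2.imread("pics/w_scene.png"),cv2.COLOR_BGR2HSV);o,d=425,302
m=((hsv[...,1]<60)&(hsv[...,2]>110)).astype(np.uint8)
k,l,S,c=cv2.connectedComponentsWithStats(m[190:270,395:440]);print([s.tolist() for s in S[1:] if s[4]>40])
print("grip centre expected scene",proj("scene",(425,300.5,55)))
E
```

```text
time_s: 77.0
eef_pos: [443.8, 302.2, 61.5]
ee_rot: [-0.001, -0.058, 0.998, -0.0]
force: [-0.8, 0.1, 0.0]
grip_width: 0.472
grip_force: 0.0
time_s: 77.8
eef_pos: [404.7, 297.9, 213.7]
ee_rot: [0.001, -0.058, 0.998, 0.0]
force: [0.8, -0.1, -1.3]
grip_width: 0.994
grip_force: 0.0
time_s: 78.6
eef_pos: [365.4, 293.3, 212.2]
ee_rot: [-0.0, -0.058, 0.998, -0.0]
force: [-0.4, 0.7, 0.5]
grip_width: 0.999
grip_force: 0.0
scene 119 median world angle 0.083 std 0.66 max r 101.0 outer: 0.07
top 135 median world angle -0.009 std 1.153 max r 104.0 outer: -0.005
top [218, 192, 51, 26, 637] [568.2 179. ]
grip top [201, 234, 4, 13, 44] [450.5 300.7  58. ]
scene [380, 211, 13, 18, 155] [424.5 134.4]
grip scene [415, 183, 26, 15, 129] [427.7 299.   58. ]
[[14, 6, 31, 63, 1120]]
grip centre expected scene (np.float64(426.53278757574975), np.float64(190.10432724560582))
```

The rod's grip shows the same outline on the rest as in the verified first placement, the keeper is within 0.1 rad of centre, and the stack is in place. I hand in the job.

```bash
python3 -c "
from rig import *
print(finish_job())"
```

```text
the job is handed in; nothing more can be done
None
```

The job is handed in at about 79 s of the 210 s limit, with no verdict returned: three cups nested in the fixed cup, keeper back over the stack to within about 0.1 rad, rod back on its rest (seen in place in the last camera data).

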